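Counter-hold the hidden bolt head while the nut driver pulls the nut home

ROBOT

A 7-joint arm with a two-finger parallel gripper is mounted at the origin on the work surface. World frame = base frame: x ahead of the robot, y to its left, z up, the work surface at z = 0. Lengths are in m, angles in rad, forces in N, time in s.
With the tool pointing down it reaches from about 0.425 to 0.925 m from the base axis. Payload 6.8 kg.
Tool frame: the origin (TCP) lies midway between the tips of the shut fingers; the grasp point (between the pads) lies 19 mm behind it; z points along the fingers, x is the direction in which the jaws open and shut, and the axes are right-handed (so a half turn about z gives the same grasp; the last joint's range is limited). The gripper opens to 85 mm and grips with 20 to 120 N. Pads are 22 mm wide; open, the fingers measure 114 mm over their backs; the gripper's body (76 mm by 85 mm) begins 54 mm behind the grasp point. The pads swing forward as they close: fully open they stand 13 mm farther back than shut.
Start: joints at [-1.392, 0.477, 0.022, 1.555, -0.011, 1.109, -0.083], TCP at [0.191, 0.647, 0.206] pointing down, gripper open.
Joint ranges: [-2.96, 2.96], [-0.34, 2.1], [-1.41, 1.46], [0.24, 2.44], [-1.37, 4.51], [0.17, 1.92], [-2.96, 2.96]. Speed limits (rad/s): [2.39, 2.39, 3.14, 3.14, 3.14, 3.14, 3.14].

INTERFACE

Orientations are given as a unit quaternion [w, x, y, z].
In Python, from station import bot gives the robot as it stands.
- The arm moves only by the tool step_arm, never from a script. Its argument "increments" is a list of rows, each a list of 7 numbers: the shift along the tool's x, y, z in cm, then the turn, a rotation vector about the tool's x, y, z in degrees, then the closure, from 0 (fully open) to 1 (shut). A call has 1 to 20 rows; each row shifts and turns the commanded pose from where the row before left it, along the tool's axes as they then stand; what a row does not reach is not made up. A row lasts 1/10 s, in which the tool goes at most 50 mm and 8.59 degrees, less where a joint would pass 70% of its speed; a pose out of reach is approached as far as the arm can. A call is refused whole if a number of a shift passes 5 or a number of a turn 8.59, either way. A call with a gripper value outside its range is refused whole. The fingers move at their own pace and stop on an object; "squeeze" is the grip in N (left out, the last holds). Time passes only in rows, so rows that do not move let the fingers close. It gives the time, the measured TCP pose, the force and the opening at its end, in the units of the state.
- bot.get_obs(): the state, without advancing time (a new reading comes with each control period).
- bot.read_camera(name): name is "side" or "top"; returns a dict with "pixels" (480x640x3 uint8, red, green, blue), "vertical_fov" (degrees; the focal length in pixels is half the picture's height over the tangent of half this angle, whatever the lens; pixels are square), "cx", "cy" (the principal point, pixels), "camera_from_world" (4x4, takes a point from world to camera coordinates). Camera axes: x right, y down, z forward; pixel columns grow to the right and rows downward; lengths in m; the calibration is good to about 2 mm. A picture is of the moment at which its call begins. There is no depth.
- bot.hand_in(): hands the job in, once; it reports no verdict.
Trained networks look in a picture, given as the dict that the camera call returned (one of the last four; its "shot" number tells which), for a name from the list of things; names that differ only in an ending like _2 or _b are one class to them, and where a whole thing is asked for, a point or a joint stands for the part that bears it (a point fixed in the world has none). Each returns a list of dicts, best first, with "score" (0 to 1); they miss things now and then, are a little off and sometimes report something else, mostly with a low value. They report only what shows in the picture. A call takes as long as a camera call.
- bot.find_in(picture, query): "point" ([column, row] in pixels, amid what is visible of it).
- bot.cut_out(picture, query): "pixels" (480x640 bool, what is visible of it) and "point" ([column, row] in pixels, amid what is visible of it).
- bot.pinpoint(picture, query): "point" ([column, row] in pixels: a listed point, or the origin of a listed thing).
The state is a dict: "t": time; "q": joint angles; "joint_vel": joint speeds; "joint_torque": joint torques, N m; "eef_pos": TCP position; "tool_rot": TCP orientation; "contact_force": force on the tool from outside, world axes, zero at the start; "torque": the same for the moment, N m; "gripper_width": opening from 0.0 (shut) to 1.0 (fully open).
Only numpy, scipy, OpenCV 4.12 (cv2) and the standard library are available. Lean on these libraries where they do the work, as an engineer would, in place of code of your own. Each camera call takes 0.05 s, during which the arm holds its last target.

TASK

On the detector rig, start the nut driver by turning the torque knob on the grey console clockwise until it clicks past its detent into the run position. Then, while the nut is still running up its thread, reach down into the narrow gap behind the bracket, grip the hidden bolt head and hold it so that it does not turn when the nut lands and pulls tight. Finish still gripping the bolt head, with the nut home and the knob left in the run position, and do not disturb the loose things on the bench.

Things in the scene. Friction and masses are not known exactly. Their poses are not given: they have to be found in the camera images.
- rig: Fixed detector rig (numbers here in mm in its frame). Origin on the bench straight below the bolt head; y level along the bolt from head to nut, x level along the gap, z up. Breadboard x -130..130, y -190..310, top z 12. Black detector housing x -110..110, y -177..-32, top z 155. Upright aluminium bracket plate x -80..80, y 31..36, top z 155.
- gap_mouth (a point): Middle of the gap's mouth, 155 mm above the bench, 30 mm straight above the bolt head's centre; axes as the rig's. The gap between black housing and bracket is 63 mm wide along y (32 mm to the housing, 31 mm to the bracket), runs along x, is open at the top and at both x ends, and is 143 mm deep down to the breadboard.
- driver_top (a point): Top of the blue nut driver (a cylinder along the rig's y in two grey clamp blocks) at its middle, 148 mm above the bench, 0.20 m along +y from the bolt head. Driver, socket and blocks fill rig x -33..33, y 44..300 mm, up to z 153 mm. Beside it a black detector can, 52 mm dia, x 98..150, y 44..162, up to z 151.
- bolt: The steel bolt to hold, yellow paint stripe. Origin at the centre of its hexagon head: 19 mm across flats, 22 across corners, 14 thick along y, 24 mm off the bracket on a brass sleeve of 15 mm dia. Its y axis is the bolt's axis (rig's y); two of the six flats face its own +x and -x. It starts turned up to 0.2 rad either way about y from x level.
- bolt_mark (a point): Yellow mark on the topmost corner of the bolt head, 11 mm from the bolt's axis, on the face towards the housing; shows how far the bolt has turned. The bolt turns in place with 0.05 N m of friction. Once the nut lands the driver drags it with about 0.2 N m: unheld, it then turns with the nut at about 1 rad/s.
- nut (a joint): Angle of the nut and the driver's socket (rad), 0 at the start, growing as it tightens. It stands still until the knob clicks, then runs by itself at about 1.4 rad/s, moving 7 mm towards the bracket. It lands at 25.1 (four turns, about 18 s after the click; plus or minus the bolt's own angle) and, if the bolt is held, pulls up to about 26 within 1.5 s and stays.
- torque_knob (a joint): Angle of the torque knob (rad): 0 off, 1.2 run (end stop), growing clockwise seen from above. A sprung detent resists up to about 0.6 (peak about 0.1 N m); past that it drives the knob on towards 1.2, where it stays when let go. The driver starts once the knob has passed about 0.9 and keeps running.
- torque_knob_grip (a point): On the knob's vertical axis at the height to grip, 97 mm above the bench, 7 mm below the top of its grip bar. Black bar 46 mm long along this point's x, 14 thick along its y (pinch along y), 32 tall, on a 48 mm disc whose top is 23 mm below this point. Turns with the knob; the white stripe is on the bar's -x half and points to the white tick when off.
- console: The grey controller console with a dark flat top, fixed, 180 x 150 mm, top 60 mm above the bench; origin on the bench straight below the knob's axis; x -70 to 110, y -75 to 75. Nothing stands on it but the knob.
- reagent_bottle: Loose amber bottle, 68 mm dia, 150 mm tall, behind the rig; origin under its centre. Leave alone.
- beaker: Loose glass beaker, 72 mm dia, 90 mm tall, behind the rig; origin under its centre. Leave alone.
- sample_jar: Loose jar with a blue cap, 60 mm dia, 80 mm tall, behind the rig; origin under its centre. Leave alone.
- screwdriver: Loose blue screwdriver, 200 mm long along its x, 26 mm thick, lying behind the console; origin under its middle. Leave alone.
- spanner: Loose spanner, 180 mm long along its x, lying at the left; origin under its middle. Leave alone.
- spare_nut: Loose spare nut, 19 mm across flats, 11 mm high, lying on the breadboard beside the driver; origin under its centre. Leave alone.
- lens_cap: Loose black lens cap, 54 mm dia, 14 mm high, lying on top of the detector housing well away from the gap; origin under its centre. Leave alone.

How it is judged:
On the way, in this order (a step that is already met when the one before it is completed fails the run):
1. the torque knob has clicked past its detent into the run position (value of joint torque_knob above 1 rad), for 0.2 s.
2. the bolt head is gripped while the nut is still running up its thread (contact force between the fingers and bolt above 2 N and distance between the grasp point and bolt below 0.02 m and value of joint nut below 24.5 rad), for 0.2 s.
3. the nut has landed while the bolt head is held (value of joint nut above 24.5 rad and velocity of joint nut below 0.1 rad/s and contact force between the fingers and bolt above 2 N), for 0.3 s.
At the end, for the whole second after the job is handed in: Knob in run (over 1.0 rad); nut home and still (over 24.5 rad, under 0.1 rad/s); bolt turned under about 26 degrees from its start (mark moved under 5 mm); fingers still grip the bolt head (over 2 N, grasp point within 20 mm of the head centre) (all of step 3 and value of joint torque_knob above 1 rad and distance of bolt_mark from where it was at the start of the episode below 0.005 m and distance between the grasp point and bolt below 0.02 m); the arm keeps its last pose, push and grip.
It fails at once if the bolt turned with the nut or was twisted (its mark moved 5 mm, about 26 degrees) (distance of bolt_mark from where it was at the start of the episode above 0.005 m).
It fails at once if a loose thing on the bench or rig was pushed more than 30 mm (distance of any of reagent_bottle, beaker, sample_jar, screwdriver, spanner, spare_nut, lens_cap from where it was at the start of the episode above 0.03 m).
It also fails if it takes over 72 s, if anything falls off the work surface, if the arm or the gripper's body presses on something with over 40 N, if the wrist force passes 120 N, or if a joint passes its speed limit or range.

## Working session

There is one attempt and no reset: what is moved stays moved. The work goes in short steps, Python scripts to look and compute and a tool call to move; the robot and the scene stay as the last step left them, time stands still between calls to the robot, and variables do not carry over. Pictures are saved under pics/ and viewed, and the job is handed in when it is done.

Besides the shell and the picture viewer there is one more tool, called after ">>>" in YAML: its name, and indented under it one key for each argument. step_arm: Moves the arm, as the interface text tells. Its arguments: {"type":"object","properties":{"increments":{"type":"array"},"squeeze":{"type":"number"}},"required":["increments"]}

```bash
mkdir -p pics; ls; cat > h.py <<'E'
from station import bot
import numpy as np, cv2
from scipy.spatial.transform import Rotation as R
def save(p,n): cv2.imwrite('pics/'+n+'.png',p['pixels'][:,:,::-1])
def ray(p,uv):
    f=240/np.tan(np.radians(p['vertical_fov'])/2); T=np.array(p['camera_from_world'])
    d=T[:3,:3].T@np.array([(uv[0]-p['cx'])/f,(uv[1]-p['cy'])/f,1]); o=-T[:3,:3].T@T[:3,3]
    return o,d/np.linalg.norm(d)
def atz(p,uv,z):
    o,d=ray(p,uv); return o+d*(z-o[2])/d[2]
def proj(p,X):
    f=240/np.tan(np.radians(p['vertical_fov'])/2); T=np.array(p['camera_from_world'])
    c=T[:3,:3]@np.array(X)+T[:3,3]; return np.array([p['cx']+f*c[0]/c[2],p['cy']+f*c[1]/c[2]])
def tri(p1,u1,p2,u2):
    o1,d1=ray(p1,u1);o2,d2=ray(p2,u2)
    A=np.stack([d1,-d2],1); s=np.linalg.lstsq(A,o2-o1,rcond=None)[0]
    a=o1+s[0]*d1;b=o2+s[1]*d2
    return (a+b)/2,np.linalg.norm(a-b)
def tq(o): 
    q=o['tool_rot']; return R.from_quat([q[1],q[2],q[3],q[0]])
E
python3 - <<'E'
from h import *
o=bot.get_obs(); print({k:np.round(v,3) for k,v in o.items()}); print(tq(o).as_matrix().round(3))
P={c:bot.read_camera(c) for c in('top','side')}
for c,p in P.items(): save(p,c+'0'); print(c,p['vertical_fov'],np.round(p['camera_from_world'],3).tolist())
zs=dict(gap_mouth=.155,driver_top=.148,bolt=.125,bolt_mark=.136,torque_knob_grip=.097,console=0,rig=0,reagent_bottle=0,beaker=0,sample_jar=0,screwdriver=0,spanner=0,spare_nut=.012,lens_cap=.155)
for n,z in zs.items():
    for c,p in P.items():
        for r in bot.pinpoint(p,n)[:2]:
            print(n,c,round(r['score'],2),np.round(r['point'],1),atz(p,r['point'],z).round(4))
E
```

```text
pics
{'t': np.float64(0.0), 'q': array([-1.392,  0.478,  0.022,  1.556, -0.011,  1.109, -0.083]), 'joint_vel': array([-0.   ,  0.001, -0.   , -0.   , -0.001,  0.001,  0.001]), 'joint_torque': array([ 0.0000e+00, -5.9646e+01,  1.6080e+00, -2.8119e+01,  1.2000e-02,
        1.0000e-02,  0.0000e+00]), 'eef_pos': array([0.191, 0.647, 0.205]), 'tool_rot': array([ 0.001,  0.801,  0.599, -0.001]), 'contact_force': array([0.589, 0.703, 0.862]), 'torque': array([0.029, 0.034, 0.027]), 'gripper_width': np.float64(1.001)}
[[ 0.283  0.959 -0.   ]
 [ 0.959 -0.283 -0.002]
 [-0.002  0.    -1.   ]]
top 56.816371247554756 [[-0.056, -0.998, -0.005, 0.114], [-0.978, 0.056, -0.203, 0.588], [0.203, -0.007, -0.979, 1.18], [0.0, 0.0, 0.0, 1.0]]
side 43.03954836932235 [[-0.868, -0.496, 0.021, 0.554], [-0.283, 0.459, -0.842, 0.221], [0.408, -0.737, -0.539, 1.671], [0.0, 0.0, 0.0, 1.0]]
gap_mouth top 0.58 [322.5 285. ] [0.4639 0.06   0.155 ]
gap_mouth top 0.42 [244.4 328.3] [0.3674 0.26   0.155 ]
gap_mouth side 0.52 [279.9 375.7] [0.3478 0.6684 0.155 ]
driver_top top 0.65 [240.4 292.6] [0.4571 0.269  0.148 ]
d
[... 915 characters left out ...]
0.    ]
sample_jar top 0.5 [248.  327.9] [0.3716 0.2734 0.    ]
sample_jar side 0.57 [305.4 206.3] [ 0.7816 -0.1685  0.    ]
screwdriver top 0.84 [463.7 205.2] [ 0.6952 -0.3789  0.    ]
screwdriver top 0.51 [387.7 180.6] [ 0.7851 -0.1598  0.    ]
screwdriver side 0.74 [355.3 189.4] [ 0.6885 -0.369   0.    ]
spanner top 0.58 [152.7 312.2] [0.4307 0.5434 0.    ]
spanner side 0.76 [277. 379.] [0.4298 0.5565 0.    ]
spare_nut top 0.64 [322.5 288.2] [0.4705 0.0569 0.012 ]
spare_nut top 0.62 [327.  183.3] [0.7829 0.0243 0.012 ]
spare_nut side 0.61 [323.  258.7] [0.5681 0.0881 0.012 ]
lens_cap top 0.71 [377.2 259.2] [ 0.522  -0.0836  0.155 ]
lens_cap top 0.62 [462.8 201.4] [ 0.6626 -0.3209  0.155 ]
```

View pics/top0.png

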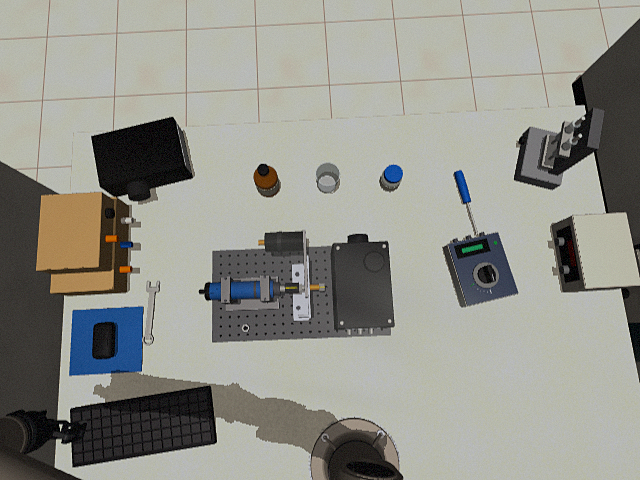

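View pics/side0.png

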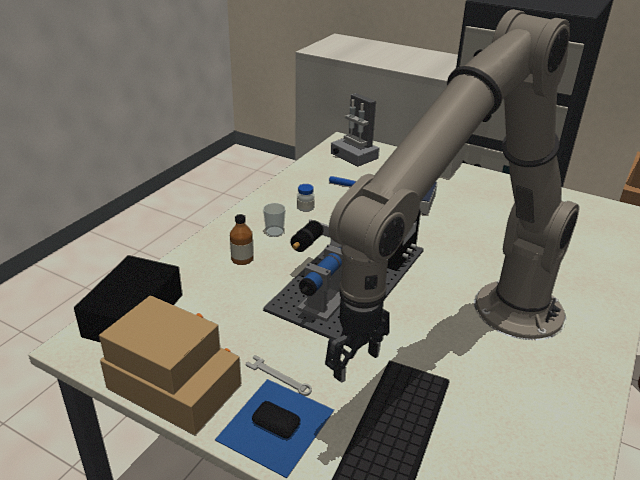

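```bash
python3 - <<'E'
import cv2
i=cv2.imread('pics/top0.png')
cv2.imwrite('pics/c1.png',cv2.resize(i[225:350,200:400],None,fx=4,fy=4,interpolation=cv2.INTER_CUBIC))
cv2.imwrite('pics/c2.png',cv2.resize(i[220:320,430:530],None,fx=6,fy=6,interpolation=cv2.INTER_CUBIC))
E
```

```text
(no output)
```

View pics/c1.png

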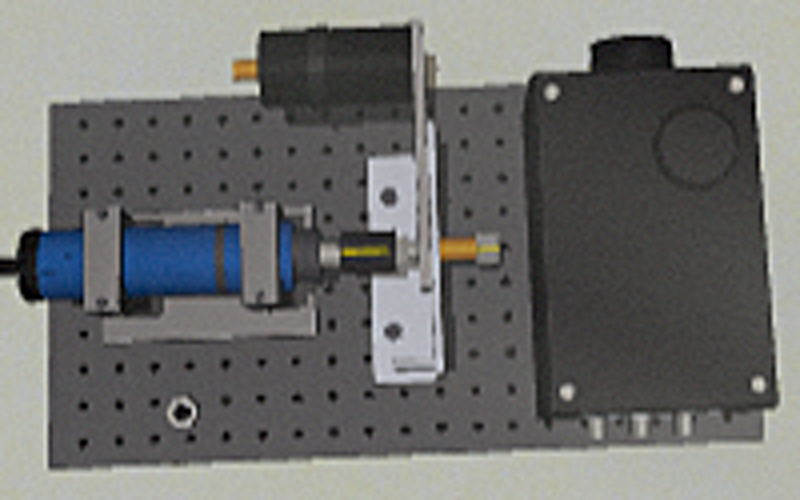

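View pics/c2.png

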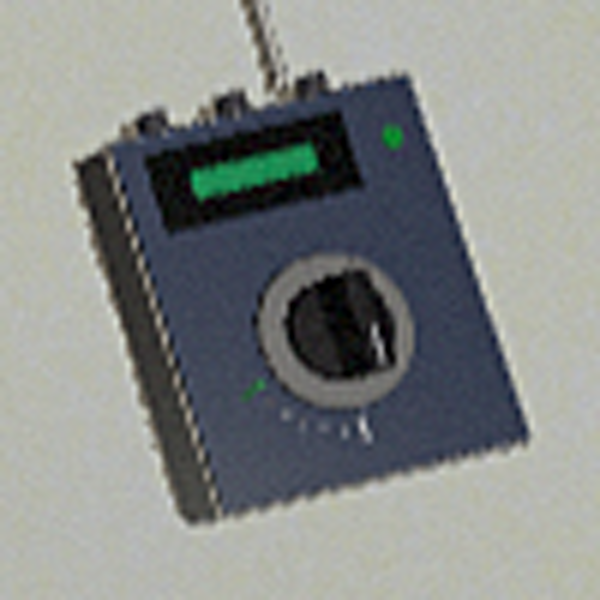

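```bash
python3 - <<'E'
from h import *
from scipy.optimize import least_squares
p=bot.read_camera('top')
pts=[((130,310,12),(50,105)),((-130,310,12),(50,468)),((-130,-190,12),(763,440)),((110,-32,155),(528,72)),((-110,-32,155),(543,415)),((110,-177,155),(750,65)),((-110,-177,155),(777,408)),((0,0,125),(489,248))]
def W(t,a): 
    c,s=np.cos(t[2]),np.sin(t[2]); a=np.array(a)/1000
    return [t[0]+c*a[0]-s*a[1],t[1]+s*a[0]+c*a[1],a[2]]
f=lambda t:np.concatenate([proj(p,W(t,a))-(np.array(u)+.5)/4-[199.5,224.5] for a,u in pts])
r=least_squares(f,[.464,.06,0],x_scale=[.01,.01,.1]); print(r.x); print(r.fun.reshape(-1,2).round(2))
# knob
off=np.array([430,220])
g=lambda u,z: atz(p,np.array(u)/6+off-.4,z)
# console corners z=.06: origin x -70..110,y -75..75
cs=[(118,150),(408,75),(528,440),(215,518)]
C=np.array([g(u,.06) for u in cs]);print(C.round(4)); print([np.linalg.norm(C[i]-C[(i+1)%4]).round(4) for i in range(4)])
print('disc centre',g((337,328),.074),'tick',g((365,428),.06), 'green',g((255,388),.06))
print('stripe',g((382,345),.104))
for n in ['torque_knob_grip','torque_knob']:
  for r_ in bot.pinpoint(p,n): print(n,r_['score'],r_['point'],atz(p,r_['point'],.097))
for r_ in bot.pinpoint(p,'bolt_mark'): print(r_['score'],r_['point'],atz(p,r_['point'],.136))
E
```

```text
[ 0.4632597   0.06340031 -0.01645695]
[[-0.5  -0.57]
 [-1.1   0.44]
 [ 0.17  0.22]
 [ 0.1  -0.36]
 [ 0.66  0.74]
 [ 0.76 -0.82]
 [ 0.61  0.14]
 [-0.88 -0.02]]
[[ 0.5671 -0.3024  0.06  ]
 [ 0.5951 -0.4418  0.06  ]
 [ 0.4228 -0.4722  0.06  ]
 [ 0.3957 -0.326   0.06  ]]
[np.float64(0.1422), np.float64(0.175), np.float64(0.1487), np.float64(0.173)]
disc centre [ 0.47698886 -0.38708048  0.074     ] tick [ 0.43233348 -0.39912883  0.06      ] green [ 0.4532796  -0.35160219  0.06      ]
stripe [ 0.4649641  -0.39394562  0.104     ]
torque_knob_grip 0.57 [327.9, 185.2] [0.74747063 0.02656451 0.097     ]Traceback (most recent call last):
  File "<stdin>", line 19, in <module>
ValueError: it knows: beaker, bolt, bolt_mark, console, driver_top, gap_mouth, lens_cap, reagent_bottle, rig, sample_jar, screwdriver, spanner, spare_nut, torque_knob_grip
```

>>> step_arm:
  increments:
    - [0,0,-5,0,0,0,0]
    - [0,0,-5,0,0,0,0]
    - [-0.4,4.9,0,0,0,4.2,0]
    - [-0.4,4.9,0,0,0,4.2,0]
    - [-0.4,4.9,0,0,0,4.2,0]
    - [-0.4,4.9,0,0,0,4.2,0]
    - [-0.4,4.9,0,0,0,4.2,0]
    - [-0.4,4.9,0,0,0,4.2,0]
    - [-0.4,4.9,0,0,0,4.2,0]
    - [-0.4,4.9,0,0,0,4.2,0]
    - [-0.4,4.9,0,0,0,4.2,0]
    - [-0.4,4.9,0,0,0,4.2,0]
    - [-0.4,4.9,0,0,0,4.2,0]
    - [-0.4,4.9,0,0,0,4.2,0]
    - [-0.4,4.9,0,0,0,4.2,0]

```text
t: 3.1
eef_pos: [0.6168, 0.2008, 0.3057]
tool_rot: [-0.0, 0.987, 0.163, 0.0]
contact_force: [0.3, -0.1, -0.1]
gripper_width: 1.0
```

>>> step_arm:
  increments:
    - [-0.4,4.9,0,0,0,4.2,0]
    - [-0.4,4.9,0,0,0,4.2,0]
    - [-0.4,4.9,0,0,0,4.2,0]
    - [-0.4,4.9,0,0,0,4.2,0]
    - [-0.4,4.9,0,0,0,4.2,0]
    - [-0.4,4.9,0,0,0,4.2,0]
    - [-0.4,4.9,0,0,0,4.2,0]
    - [-0.4,4.9,0,0,0,4.2,0]
    - [-0.4,4.9,0,0,0,4.2,0]
    - [-0.4,4.9,0,0,0,4.2,0]
    - [0,0,0,0,0,0,0]

```text
t: 4.2
eef_pos: [0.5724, -0.2857, 0.3066]
tool_rot: [0.002, 0.978, -0.207, 0.0]
contact_force: [-1.3, 0.2, 0.1]
gripper_width: 0.999
```

```bash
python3 - <<'E'
from h import *
P={c:bot.read_camera(c) for c in('top','side')}
for c,p in P.items(): save(p,c+'1')
o=bot.get_obs(); print(o['t'],o['eef_pos'],o['q'].round(3)); m=tq(o).as_matrix(); print(m.round(3),np.degrees(np.arctan2(m[1,0],m[0,0])))
for n in ['torque_knob_grip','console','bolt','bolt_mark','gap_mouth','driver_top','spare_nut','lens_cap']:
    u={c:bot.pinpoint(p,n) for c,p in P.items()}
    for c in u: print(n,c,[(round(r['score'],2),np.round(r['point'],1).tolist()) for r in u[c]])
    if u['top'] and u['side']: print(tri(P['top'],u['top'][0]['point'],P['side'],u['side'][0]['point']))
s=P['side']
print('bolt side expected',proj(s,[.4633,.0634,.125]),'knob',proj(s,[.4765,-.389,.097]))
i=cv2.imread('pics/side1.png'); u=proj(s,[.4633,.0634,.125]).astype(int)
cv2.imwrite('pics/c3.png',cv2.resize(i[u[1]-50:u[1]+50,u[0]-65:u[0]+65],None,fx=6,fy=6,interpolation=cv2.INTER_CUBIC))
E
```

```text
4.3 [ 0.57670561 -0.27819085  0.30584999] [-0.142  0.403  0.694  1.553 -0.265  1.281  0.183]
[[ 0.919 -0.394  0.   ]
 [-0.394 -0.919  0.   ]
 [ 0.    -0.    -1.   ]] -23.206259995214424
torque_knob_grip top []
torque_knob_grip side [(0.5, [414.0, 180.1]), (0.4, [275.7, 232.3])]
console top [(0.75, [477.6, 278.0])]
console side [(0.57, [408.1, 201.9]), (0.54, [350.3, 314.1]), (0.2, [353.9, 188.0])]
(array([ 4.82094913e-01, -3.89209171e-01, -1.30048813e-04]), np.float64(0.013154673897509428))
bolt top [(0.64, [319.3, 289.1]), (0.57, [373.0, 262.0])]
bolt side []
bolt_mark top [(0.5, [323.2, 288.5])]
bolt_mark side []
gap_mouth top [(0.71, [323.0, 289.8]), (0.53, [477.0, 277.4])]
gap_mouth side [(0.96, [360.0, 224.7]), (0.63, [411.6, 203.4])]
(array([0.45846333, 0.06202826, 0.15392771]), np.float64(0.014157309136773058))
driver_top top [(0.71, [242.7, 290.6])]
driver_top side [(0.98, [323.7, 256.0]), (0.4, [361.5, 225.1])]
(array([0.46587214, 0.26303777, 0.1632503 ]), np.float64(0.012097908918088289))
spare_nut top [(0.57, [246.6, 327.8])]
spare_nut side [(0.62, [350.6, 313.9])]
(array([0.37510393, 0.27607129, 0.01800032]), np.float64(0.007343611392849026))
lens_cap top [(0.89, [376.5, 261.2])]
lens_cap side [(0.68, [363.5, 197.3])]
(array([ 0.52035729, -0.0797538 ,  0.15671929]), np.float64(0.007854970436246866))
bolt side expected [360.11820224 233.38110085] knob [414.36877198 178.12234335]
```

View images.

View pics/side1.png

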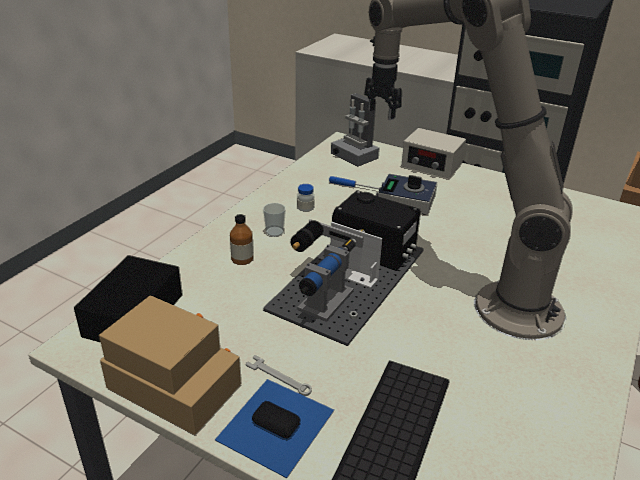

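View pics/c3.png

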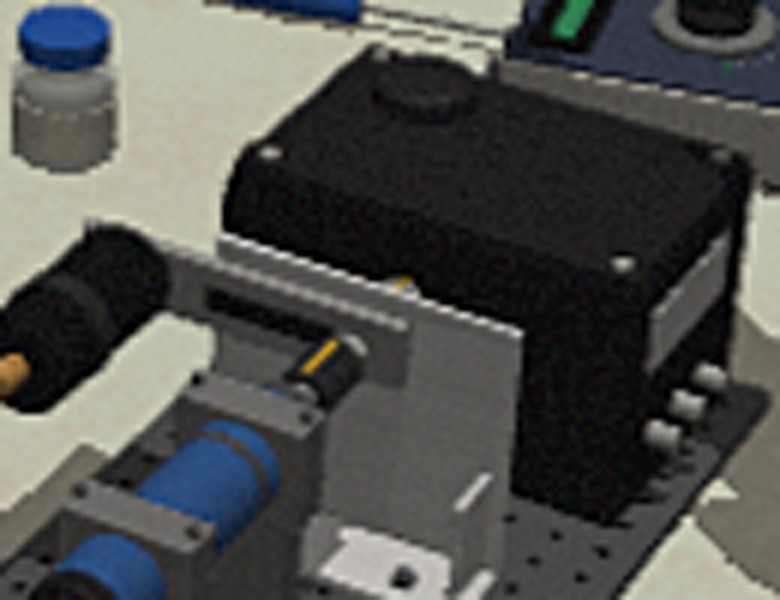

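View pics/top1.png

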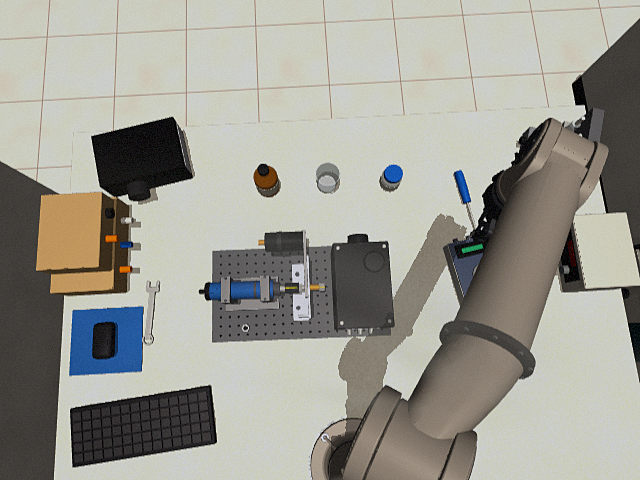

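```bash
cat > fit.py <<'E'
from h import *
from scipy.optimize import least_squares
p=bot.read_camera('top'); s=bot.read_camera('side')
T=lambda u:(np.array(u)+.5)/4+[199.5,224.5]
S=lambda u:(np.array(u)+.5)/6+[294.5,182.5]
pts=[(p,(130,310,12),T((50,105))),(p,(-130,310,12),T((50,468))),(p,(-130,-190,12),T((763,440))),(p,(110,-32,155),T((528,72))),(p,(-110,-32,155),T((543,415))),(p,(110,-177,155),T((750,65))),(p,(-110,-177,155),T((777,408))),(p,(0,0,125),T((489,248))),
(s,(-80,36,155),S((520,333))),(s,(80,36,155),S((222,237))),(s,(130,310,12),(265,304)),(s,(-130,310,12),(348,343)),(s,(0,3,135),S((403,285)))]
def W(t,a): 
    c,s_=np.cos(t[2]),np.sin(t[2]); a=np.array(a)/1000
    return np.array([t[0]+c*a[0]-s_*a[1],t[1]+s_*a[0]+c*a[1],a[2]])
f=lambda t:np.concatenate([proj(k,W(t,a))-u for k,a,u in pts])
r=least_squares(f,[.464,.06,0],x_scale=[.01,.01,.1],loss='soft_l1'); 
if __name__=='__main__':
    print(r.x); print(r.fun.reshape(-1,2).round(2))
    for k,n in((p,'tf'),(s,'sf')):
        im=cv2.resize(k['pixels'][:,:,::-1].copy(),None,fx=4,fy=4,interpolation=cv2.INTER_CUBIC)
        L=[((110,-32,155),(-110,-32,155)),((110,-177,155),(-110,-177,155)),((-80,31,155),(80,31,155)),((-80,36,155),(80,36,155)),((-130,310,12),(130,310,12)),((-130,310,12),(-130,-190,12)),((130,-190,12),(130,310,12)),((0,-7,136),(0,7,136)),((11,-7,125),(-11,-7,125))]
        for a,b in L: cv2.line(im,*[tuple(int(v) for v in proj(k,W(r.x,c))*4) for c in(a,b)],(0,255,0),1)
        u=(proj(k,W(r.x,(0,0,130)))*4).astype(int); cv2.imwrite(f'pics/{n}.png',im[u[1]-280:u[1]+280,u[0]-380:u[0]+380])
E
python3 fit.py
```

```text
[ 0.46247896  0.06213984 -0.01491938]
[[-0.13 -0.17]
 [-0.58  0.87]
 [ 0.71  0.37]
 [ 0.54 -0.1 ]
 [ 1.26  1.  ]
 [ 1.2  -0.66]
 [ 1.21  0.32]
 [-0.38  0.25]
 [-0.06  0.59]
 [-1.1  -0.03]
 [-2.69  3.47]
 [-0.36  0.11]
 [-1.45  0.73]]
```

View pics/tf.png

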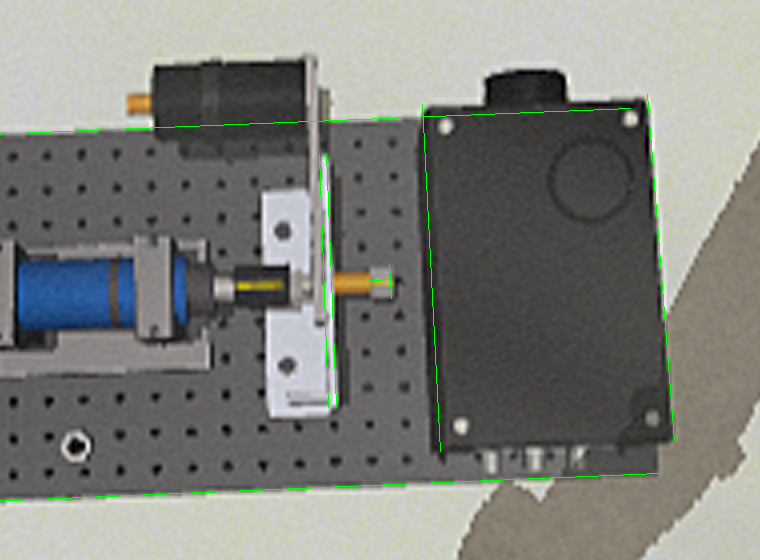

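View pics/sf.png

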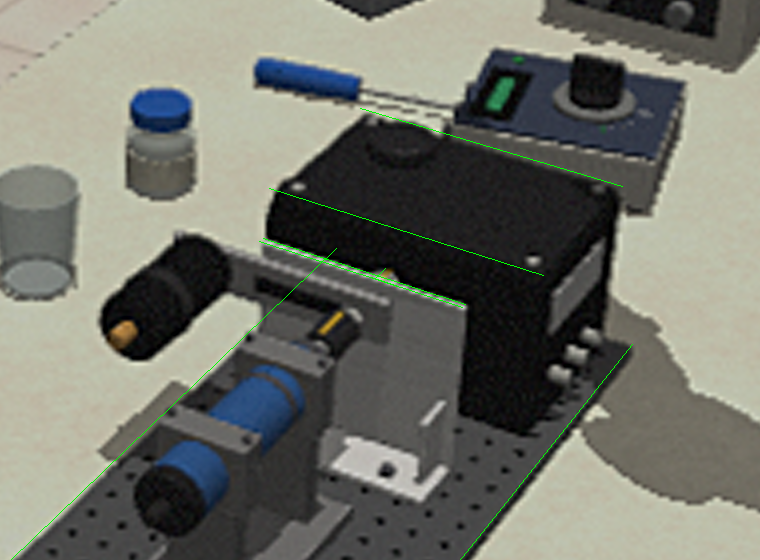

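```bash
python3 - <<'E'
from h import *
p=bot.read_camera('top'); s=bot.read_camera('side')
def draw(K,yaw,tag):
    out=[]
    for k,f in((p,'top0'),(s,'side1')):
        im=cv2.imread(f'pics/{f}.png'); im=cv2.resize(im,None,fx=8,fy=8,interpolation=cv2.INTER_CUBIC)
        c,s_=np.cos(yaw),np.sin(yaw)
        w=lambda x,y,z:tuple(int(v) for v in (proj(k,[K[0]+c*x-s_*y,K[1]+s_*x+c*y,z])+.5)*8)
        B=[(-.023,-.007),(.023,-.007),(.023,.007),(-.023,.007)]
        for z in(.104,.074):
            for i in range(4): cv2.line(im,w(*B[i],z),w(*B[(i+1)%4],z),(0,255,0),1)
        for t in np.linspace(0,6.28,40): cv2.circle(im,w(.024*np.cos(t),.024*np.sin(t),.074),1,(0,0,255),-1)
        cc,ss=np.cos(.16),np.sin(.16)
        w2=lambda x,y,z:tuple(int(v) for v in (proj(k,[K[0]+cc*x-ss*y,K[1]+ss*x+cc*y,z])+.5)*8)
        C=[(-.07,-.075),(.11,-.075),(.11,.075),(-.07,.075)]
        for i in range(4): cv2.line(im,w2(*C[i],.06),w2(*C[(i+1)%4],.06),(255,255,0),1)
        u=w(0,0,.08); out.append(im[u[1]-290:u[1]+290,u[0]-200:u[0]+200])
    cv2.imwrite(f'pics/{tag}.png',np.hstack(out))
draw((.4765,-.389),.26,'k1')
E
```

```text
(no output)
```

View pics/k1.png

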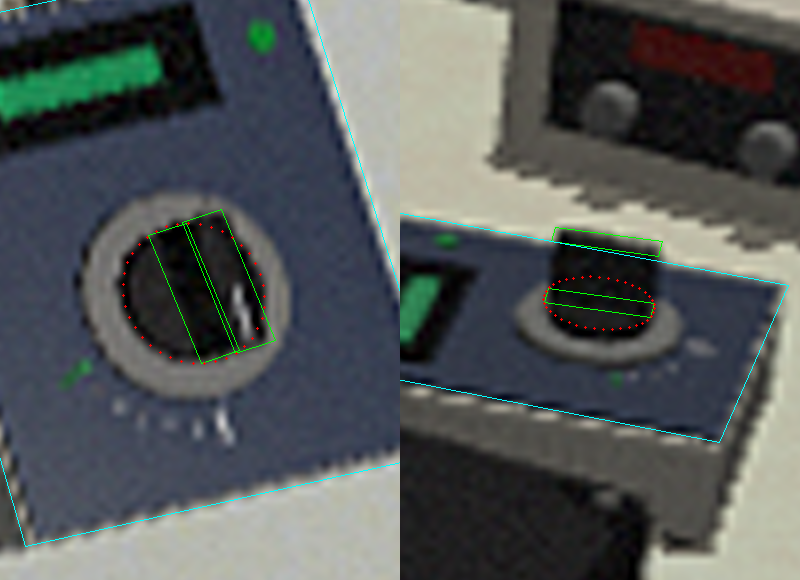

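>>> step_arm:
  increments:
    - [0,0,0,0,0,8.5,0]
    - [0,0,0,0,0,8.5,0]
    - [0,0,0,0,0,8.5,0]
    - [0,0,0,0,0,8.5,0]
    - [0,0,0,0,0,8.5,0]
    - [0,0,0,0,0,8.5,0]
    - [0,0,0,0,0,0.8,0]
    - [0,0,0,0,0,0,0]
    - [0,0,0,0,0,0,0]

```text
t: 6.2
eef_pos: [0.5775, -0.2767, 0.3056]
tool_rot: [-0.0, 0.795, -0.606, 0.0]
contact_force: [0.4, -0.1, 0.1]
gripper_width: 1.002
```

```bash
cat > d.py <<'E'
from h import *
import sys
o=bot.get_obs(); r=tq(o); m=r.as_matrix()
t=np.array([float(v) for v in sys.argv[1:4]]); d=m.T@(t-o['eef_pos'])
print('t',o['t'],o['eef_pos'].round(4),'xang',np.degrees(np.arctan2(m[1,0],m[0,0])).round(2),'tilt',m[2].round(4)); print('delta tool cm',(d*100).round(2)); print(o['q'].round(3),o['contact_force'].round(1),o['torque'].round(2),o['gripper_width'])
E
python3 d.py .477 -.389 .082
```

```text
t 6.2 [ 0.5775 -0.2767  0.3056] xang -74.67 tilt [-0.e+00 -1.e-04 -1.e+00]
delta tool cm [ 8.17 12.66 22.36]
[-0.272  0.46   0.904  1.56  -0.37   1.303 -0.622] [ 0.4 -0.1  0.1] [-0.04 -0.03 -0.02] 1.0016834500475986
```

>>> step_arm:
  increments:
    - [2,3.2,2,0,0,0,0]
    - [2,3.2,2,0,0,0,0]
    - [2,3.2,4,0,0,0,0]
    - [2.2,3.1,4,0,0,0,0]
    - [0,0,4,0,0,0,0]
    - [0,0,0,0,0,0,0]
    - [0,0,0,0,0,0,0]

```text
t: 6.9
eef_pos: [0.4815, -0.3835, 0.1535]
tool_rot: [-0.0, 0.795, -0.607, -0.0]
contact_force: [0.2, -0.5, -0.2]
gripper_width: 0.999
```

```bash
python3 d.py .477 -.389 .082; python3 - <<'E'
from h import *
P=[bot.read_camera(c) for c in('top','side')]
out=[]
for p in P:
    im=cv2.resize(p['pixels'][:,:,::-1],None,fx=6,fy=6,interpolation=cv2.INTER_CUBIC); u=(proj(p,[.477,-.389,.1])*6).astype(int); out.append(im[u[1]-290:u[1]+290,u[0]-200:u[0]+200])
cv2.imwrite('pics/k2.png',np.hstack(out))
E
```

```text
t 6.9 [ 0.4815 -0.3835  0.1535] xang -74.73 tilt [-6.e-04  2.e-04 -1.e+00]
delta tool cm [0.41 0.58 7.15]
[-0.013  0.554  0.824  1.794 -0.475  1.005 -0.305] [ 0.2 -0.5 -0.2] [-0.   -0.06 -0.08] 0.9990014904226993
```

View pics/k2.png

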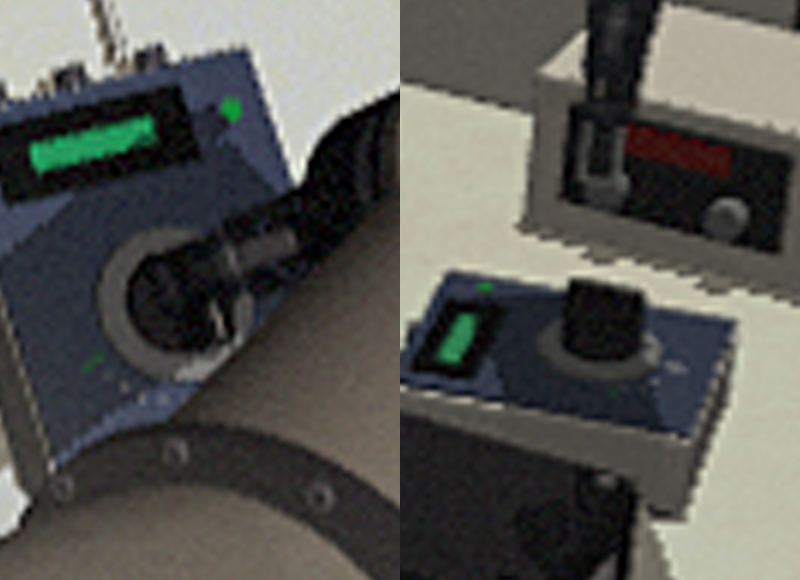

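>>> step_arm:
  increments:
    - [0,0,0,0,0,0,0]
    - [0,0,0,0,0,0,0]

```text
t: 7.2
eef_pos: [0.4822, -0.3838, 0.1544]
tool_rot: [-0.0, 0.795, -0.607, 0.001]
contact_force: [1.1, 0.1, 0.0]
gripper_width: 0.999
```

```bash
python3 d.py .477 -.389 .082; python3 -c "
from h import *
s=bot.read_camera('side');o=bot.get_obs();print(proj(s,o['eef_pos']));save(s,'s3')
im=cv2.imread('pics/s3.png');cv2.imwrite('pics/s3c.png',cv2.resize(im[110:230,340:480],None,fx=5,fy=5))"
```

```text
t 7.2 [ 0.4822 -0.3838  0.1544] xang -74.75 tilt [ 0.0015 -0.0019 -1.    ]
delta tool cm [0.35 0.65 7.24]
[-0.015  0.553  0.825  1.794 -0.476  1.003 -0.305] [1.1 0.1 0. ] [-0.01  0.01  0.02] 0.9991247132998292
[414.10610567 163.42957993]
```

View pics/s3c.png

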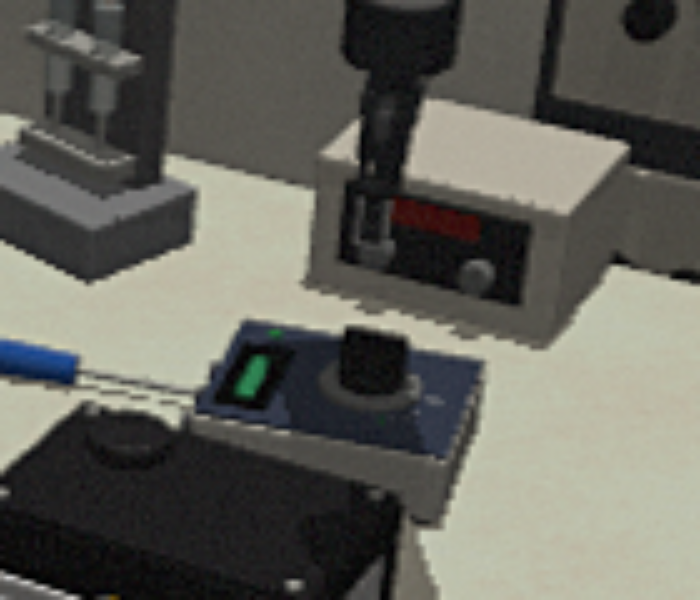

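>>> step_arm:
  increments:
    - [0.35,0.65,2,0,0,0,0]
    - [0,0,2.5,0,0,0,0]
    - [0,0,2,0,0,0,0]
    - [0,0,0.7,0,0,0,0]
    - [0,0,0,0,0,0,0]
    - [0,0,0,0,0,0,0]

```text
t: 7.85
eef_pos: [0.4761, -0.3894, 0.082]
tool_rot: [0.0, 0.794, -0.608, 0.001]
contact_force: [-0.5, -0.2, 0.9]
gripper_width: 1.003
```

```bash
python3 d.py .477 -.389 .082
```

```text
t 7.85 [ 0.4761 -0.3894  0.082 ] xang -74.83 tilt [ 1.1e-03 -7.0e-04 -1.0e+00]
delta tool cm [-0.02 -0.09 -0.  ]
[ 0.051  0.637  0.753  1.846 -0.556  0.88  -0.234] [-0.5 -0.2  0.9] [ 0.04 -0.02  0.03] 1.0034661175059163
```

>>> step_arm:
  increments:
    - [0,0,0,0,0,0,0.5]
    - [0,0,0,0,0,0,0.7]
    - [0,0,0,0,0,0,0.8]
    - [0,0,0,0,0,0,0.9]
    - [0,0,0,0,0,0,1]
    - [0,0,0,0,0,0,1]
    - [0,0,0,0,0,0,1]
  squeeze: 30

```text
t: 8.55
eef_pos: [0.4756, -0.3889, 0.081]
tool_rot: [0.0, 0.794, -0.608, -0.0]
contact_force: [-0.4, -0.0, -0.2]
gripper_width: -0.005
```

```bash
python3 d.py .477 -.389 .082
```

```text
t 8.55 [ 0.4756 -0.3889  0.081 ] xang -74.84 tilt [-0.  0. -1.]
delta tool cm [ 0.05 -0.13 -0.1 ]
[ 0.051  0.638  0.752  1.848 -0.556  0.879 -0.233] [-0.4 -0.  -0.2] [-0.01  0.05 -0.02] -0.004515133066293635
```

```bash
python3 - <<'E'
from h import *
P=[bot.read_camera(c) for c in('top','side')]
out=[]
for p in P:
    u=(proj(p,[.477,-.389,.1])*7).astype(int);print(u/7)
    im=cv2.resize(p['pixels'][:,:,::-1],None,fx=7,fy=7,interpolation=cv2.INTER_CUBIC);  out.append(im[u[1]-290:u[1]+290,u[0]-200:u[0]+200])
cv2.imwrite('pics/k3.png',np.hstack(out))
E
```

```text
[490.14285714 272.85714286]
[414.28571429 177.28571429]
```

View pics/k3.png

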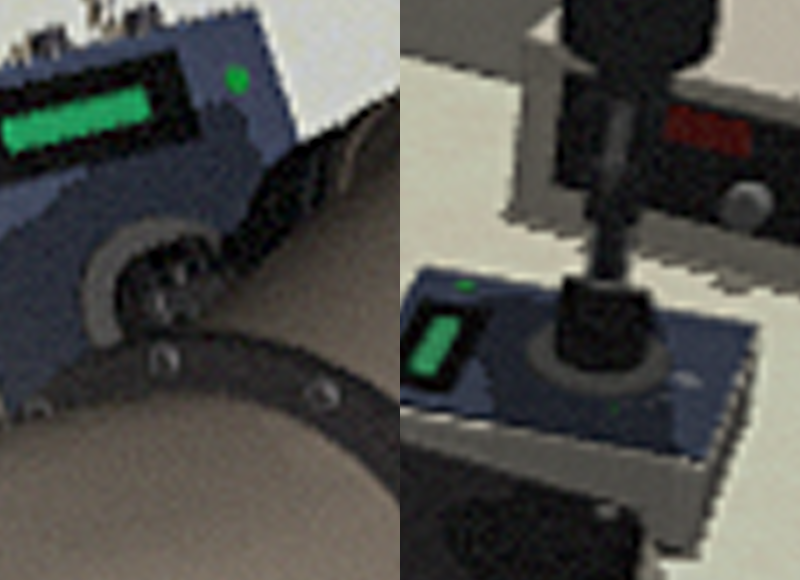

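```bash
python3 - <<'E'
from h import *
o=bot.get_obs()
P=[bot.read_camera(c) for c in('top','side')]
out=[]
for p in P:
    f=8
    u=(proj(p,[.477,-.389,.1])*f).astype(int)
    im=cv2.resize(p['pixels'][:,:,::-1],None,fx=f,fy=f,interpolation=cv2.INTER_CUBIC)
    im=np.clip(255*(im/255.)**.45,0,255).astype(np.uint8)
    t=((proj(p,o['eef_pos'])+.5)*f).astype(int); cv2.circle(im,tuple(t),4,(0,0,255),-1)
    t=((proj(p,o['eef_pos']+[0,0,.1])+.5)*f).astype(int); cv2.circle(im,tuple(t),4,(0,255,255),-1)
    out.append(im[u[1]-290:u[1]+290,u[0]-200:u[0]+200])
cv2.imwrite('pics/k4.png',np.hstack(out))
E
```

```text
(no output)
```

View pics/k4.png

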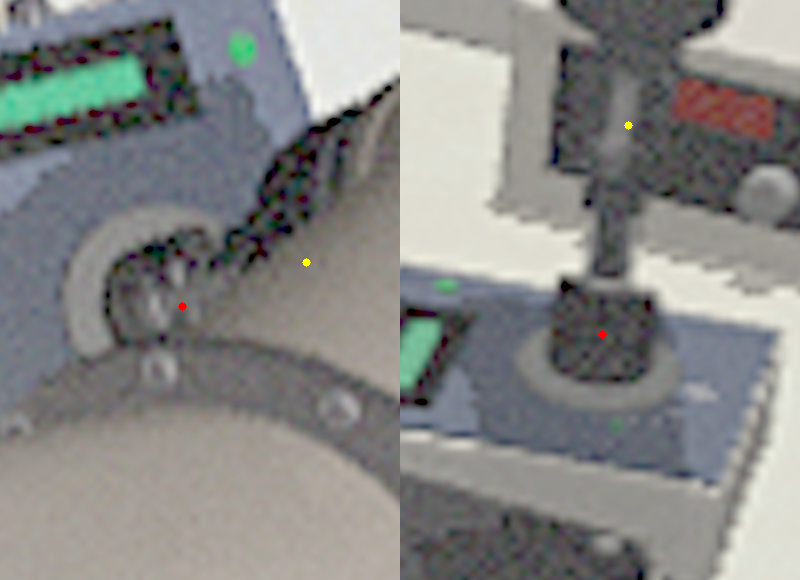

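>>> step_arm:
  increments:
    - [0,0,-3,0,0,0,1]
    - [0,0,-4,0,0,0,1]
    - [0,0,-1,0,0,0,1]
    - [0,0,0,0,0,0,1]
    - [0,0,0,0,0,0,1]

```text
t: 9.25
eef_pos: [0.4754, -0.3882, 0.1601]
tool_rot: [-0.0, 0.794, -0.607, -0.001]
contact_force: [0.0, -0.0, 0.1]
gripper_width: 0.003
```

```bash
cat > look.py <<'E'
from h import *
import sys
o=bot.get_obs(); print(o['eef_pos'],o['gripper_width'])
P=[bot.read_camera(c) for c in('top','side')]
X=np.array([float(v) for v in sys.argv[2:5]]) if len(sys.argv)>2 else o['eef_pos']
out=[]
for p in P:
    f=8
    u=(proj(p,X)*f).astype(int)
    im=cv2.resize(p['pixels'][:,:,::-1],None,fx=f,fy=f,interpolation=cv2.INTER_CUBIC)
    im=np.clip(255*(im/255.)**.5,0,255).astype(np.uint8)
    for h,c in((0,(0,0,255)),(.1,(0,255,255))):
        t=((proj(p,o['eef_pos']+[0,0,h])+.5)*f).astype(int); cv2.circle(im,tuple(t),4,c,-1)
    out.append(im[max(0,u[1]-290):u[1]+290,u[0]-200:u[0]+200])
cv2.imwrite(f'pics/{sys.argv[1]}.png',np.hstack(out))
E
python3 look.py k5
```

```text
[ 0.47542834 -0.38820061  0.16012872] 0.0030613521620417817
```

View pics/k5.png

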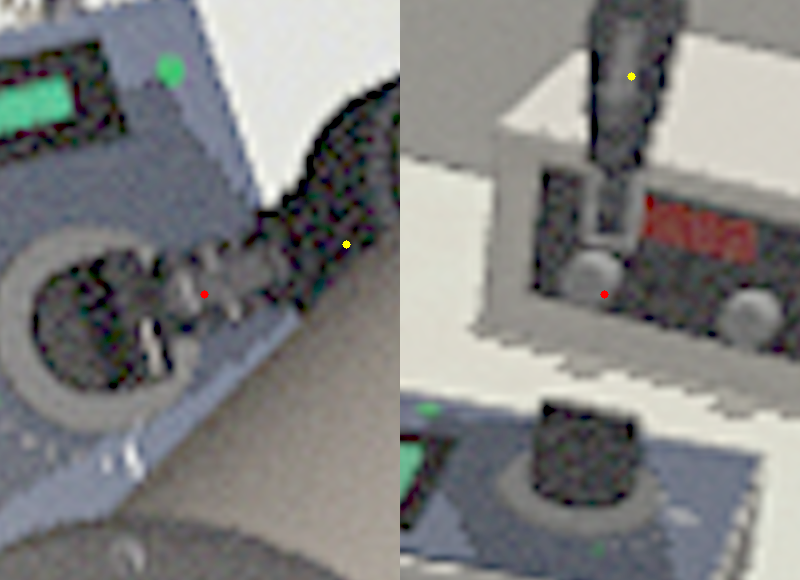

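```bash
python3 - <<'E'
from h import *
p=bot.read_camera('side'); im=cv2.imread('pics/side0.png')
im=cv2.resize(im,None,fx=6,fy=6,interpolation=cv2.INTER_CUBIC)
im=np.clip(255*(im/255.)**.5,0,255).astype(np.uint8)
T=np.array([.191,.647,.2055]);x=np.array([.283,.959,0])
for z in(0,.019,.073,.1):
  for s in(-.0425,0,.0425):
    u=proj(p,T+[0,0,z]+s*x); cv2.circle(im,tuple(((u+.5)*6).astype(int)),4,(0,0,255),-1)
u=(proj(p,T)*6).astype(int); cv2.imwrite('pics/k6.png',im[u[1]-350:u[1]+200,u[0]-300:u[0]+300])
E
```

```text
(no output)
```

View pics/k6.png

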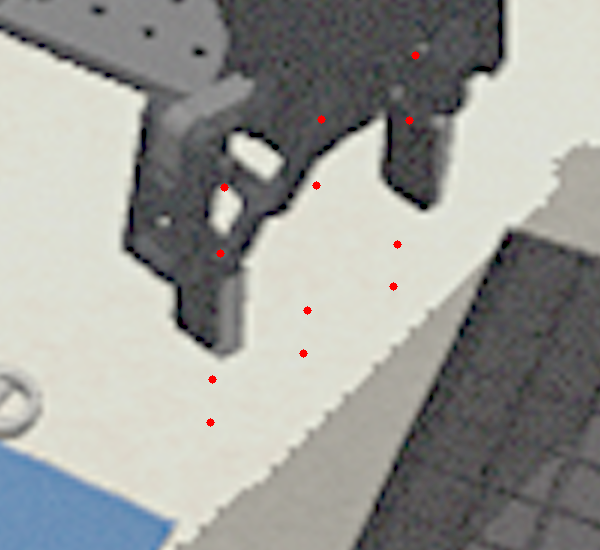

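>>> step_arm:
  increments:
    - [-3,-2,-4,0,0,0,1]
    - [-3,-1,-4,0,0,0,1]
    - [-4,-1,-4,0,0,0,1]
    - [-4,0,-2,0,0,0,1]
    - [-4,0,0,0,0,0,1]
    - [0,0,0,0,0,0,1]
    - [0,0,0,0,0,0,1]

```text
t: 10.1
eef_pos: [0.4665, -0.2115, 0.2916]
tool_rot: [-0.0, 0.795, -0.606, -0.0]
contact_force: [0.6, -0.4, -0.1]
gripper_width: 0.003
```

```bash
python3 look.py k7
```

```text
[ 0.46645149 -0.21151713  0.29162128] 0.0026740680298497715
```

View pics/k7.png

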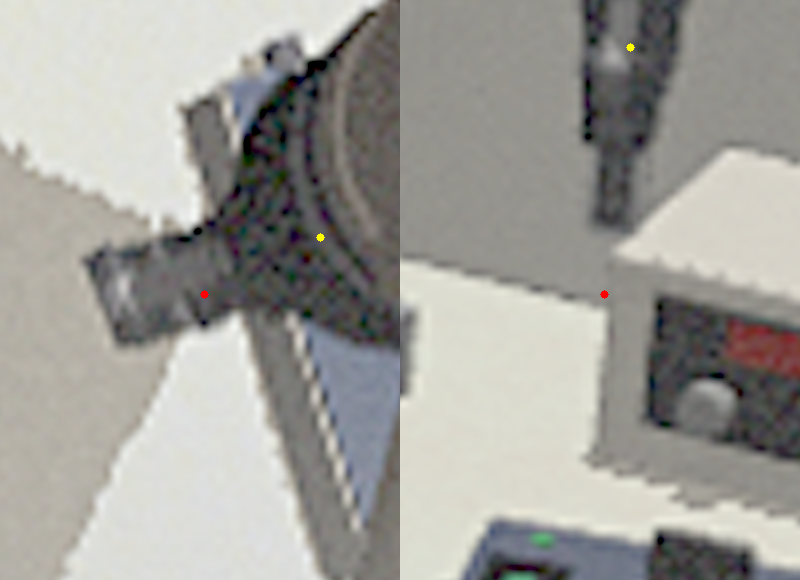

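>>> step_arm:
  increments:
    - [0,0,0,0,0,0,0]
    - [0,0,0,0,0,0,0]
    - [0,0,0,0,0,0,0]
    - [0,0,0,0,0,0,0]
    - [0,0,0,0,0,0,0]
    - [0,0,0,0,0,0,0]

```text
t: 10.8
eef_pos: [0.4664, -0.2131, 0.2921]
tool_rot: [0.0, 0.794, -0.608, -0.0]
contact_force: [-0.5, 0.5, 0.3]
gripper_width: 0.993
```

```bash
python3 look.py k8
```

```text
[ 0.46638195 -0.21314798  0.29214313] 0.9931335217058196
```

View pics/k8.png

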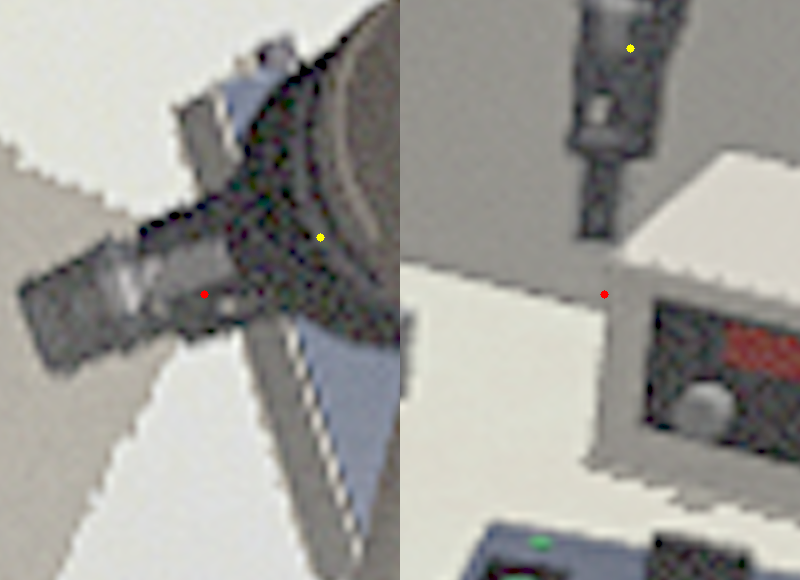

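>>> step_arm:
  increments:
    - [0,0,0,0,0,-8.2,1]
    - [0,0,0,0,0,-8.2,1]
    - [0,0,0,0,0,-8.2,1]
    - [0,0,0,0,0,-8.2,1]
    - [0,0,0,0,0,-8.2,1]
    - [0,0,0,0,0,-8.2,1]
    - [0,0,0,0,0,-8.2,1]
    - [0,0,0,0,0,-8.2,1]
    - [0,0,0,0,0,-8.2,1]
    - [0,0,0,0,0,0,1]
    - [0,0,0,0,0,0,1]

```text
t: 12.0
eef_pos: [0.4664, -0.2131, 0.2922]
tool_rot: [-0.0, 1.0, -0.011, 0.0]
contact_force: [-0.1, 0.0, -0.3]
gripper_width: -0.0
```

```bash
python3 look.py k9; python3 d.py 0 0 0
```

```text
[ 0.46636041 -0.21312279  0.29216655] -0.00031759222048035837
t 12.1 [ 0.4664 -0.2131  0.2921] xang -1.2 tilt [-1.e-04 -0.e+00 -1.e+00]
delta tool cm [-47.07 -20.33  29.22]
[-0.4    0.146  0.803  1.866 -0.113  1.176  0.421] [ 0.8 -0.7  0.7] [ 0.01  0.   -0.04] 0.004074121810573165
```

View pics/k9.png

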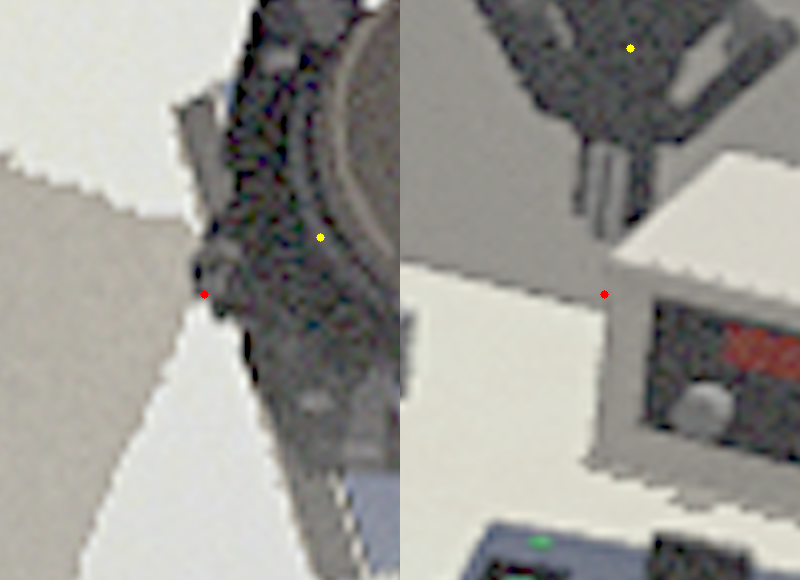

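>>> step_arm:
  increments:
    - [0.4,4.3,0,0,0,0,0]
    - [0.4,4.3,0,0,0,0,0]
    - [0.4,4.4,0,0,0,0,0]
    - [0.2,4.4,0,0,0,0,0]
    - [0,0,1.7,0,0,8.2,0]
    - [0,0,1.7,0,0,8.2,0]
    - [0,0,1.7,0,0,8.2,0]
    - [0,0,1.7,0,0,8.2,0]
    - [0,0,1.7,0,0,8.2,0]
    - [0,0,1.7,0,0,8.2,0]
    - [0,0,1.7,0,0,8.2,0]
    - [0,0,1.7,0,0,8.2,0]
    - [0,0,1.7,0,0,8.2,0]
    - [0,0,0,0,0,0,0]
    - [0,0,0,0,0,0,0]

```text
t: 13.6
eef_pos: [0.4773, -0.3873, 0.1393]
tool_rot: [0.0, 0.795, -0.606, -0.0]
contact_force: [-0.2, -0.3, -0.3]
gripper_width: 0.998
```

```bash
python3 d.py .477 -.389 .056
```

```text
t 13.6 [ 0.4773 -0.3873  0.1393] xang -74.66 tilt [ 2.e-04  1.e-03 -1.e+00]
delta tool cm [0.15 0.06 8.33]
[-0.119  0.675  1.037  1.815 -0.668  1.05  -0.126] [-0.2 -0.3 -0.3] [0.01 0.02 0.01] 0.9981258551648685
```

>>> step_arm:
  increments:
    - [0.15,0.06,3,0,0,0,0]
    - [0,0,3,0,0,0,0]
    - [0,0,1,0,0,0,0]
    - [0,0,0.7,0,0,0,0]
    - [0,0,0.6,0,0,0,0]
    - [0,0,0,0,0,0,0]
    - [0,0,0,0,0,0,0]

```text
t: 14.3
eef_pos: [0.4775, -0.3894, 0.0571]
tool_rot: [-0.0, 0.794, -0.607, 0.001]
contact_force: [-0.3, -0.6, 0.5]
gripper_width: 0.997
```

```bash
python3 d.py .477 -.389 .056; python3 look.py k10
```

```text
t 14.3 [ 0.4775 -0.3894  0.0571] xang -74.82 tilt [ 1.e-03 -9.e-04 -1.e+00]
delta tool cm [-0.05  0.04  0.11]
[-0.049  0.765  0.93   1.863 -0.772  0.921 -0.054] [-0.3 -0.6  0.5] [ 0.01 -0.02 -0.  ] 0.9973670074993731
[ 0.47753743 -0.38935804  0.05706442] 0.9973670074993731
```

View pics/k10.png

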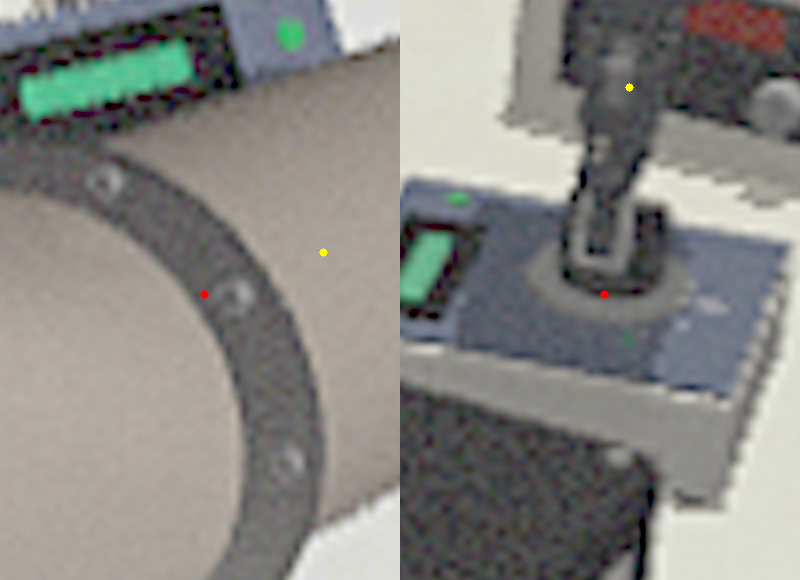

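>>> step_arm:
  increments:
    - [0,0,0,0,0,0,0.5]
    - [0,0,0,0,0,0,0.7]
    - [0,0,0,0,0,0,0.85]
    - [0,0,0,0,0,0,1]
    - [0,0,0,0,0,0,1]
    - [0,0,0,0,0,0,1]
  squeeze: 40

```text
t: 15.0
eef_pos: [0.4777, -0.3914, 0.0567]
tool_rot: [0.001, 0.793, -0.609, 0.002]
contact_force: [2.6, -5.9, -3.8]
gripper_width: 0.167
```

```bash
python3 d.py .477 -.389 .056
```

```text
t 15.0 [ 0.4777 -0.3914  0.0567] xang -74.98 tilt [ 5.1e-03 -8.0e-04 -1.0e+00]
delta tool cm [-0.25  0.    0.07]
[-0.048  0.767  0.931  1.863 -0.773  0.917 -0.055] [ 2.6 -5.9 -3.8] [-1.21 -0.42 -0.69] 0.16662094620051476
```

>>> step_arm:
  increments:
    - [0.2,0,0,0,0,0,1]
    - [0,0,0,0,0,8.2,1]
    - [0,0,0,0,0,8.2,1]
    - [0,0,0,0,0,8.2,1]
    - [0,0,0,0,0,8.2,1]
    - [0,0,0,0,0,8.2,1]
    - [0,0,0,0,0,8.2,1]
    - [0,0,0,0,0,8.2,1]
    - [0,0,0,0,0,8.2,1]
    - [0,0,0,0,0,2.4,1]
    - [0,0,0,0,0,0,1]

```text
t: 16.1
eef_pos: [0.4772, -0.3931, 0.0567]
tool_rot: [-0.001, -0.318, 0.948, -0.002]
contact_force: [-0.7, -6.8, -0.7]
gripper_width: 0.155
```

```bash
python3 d.py .477 -.389 .056; python3 look.py k11
```

```text
t 16.1 [ 0.4772 -0.3931  0.0567] xang -142.94 tilt [ 0.003  -0.0033 -1.    ]
delta tool cm [-0.23  0.34  0.06]
[-0.155  0.943  1.181  1.865 -1.006  1.083 -1.056] [-0.7 -6.8 -0.7] [-1.23  0.06 -0.03] 0.15496202449964297
[ 0.47724748 -0.3931003   0.05665228] 0.15496202449964297
```

View pics/k11.png

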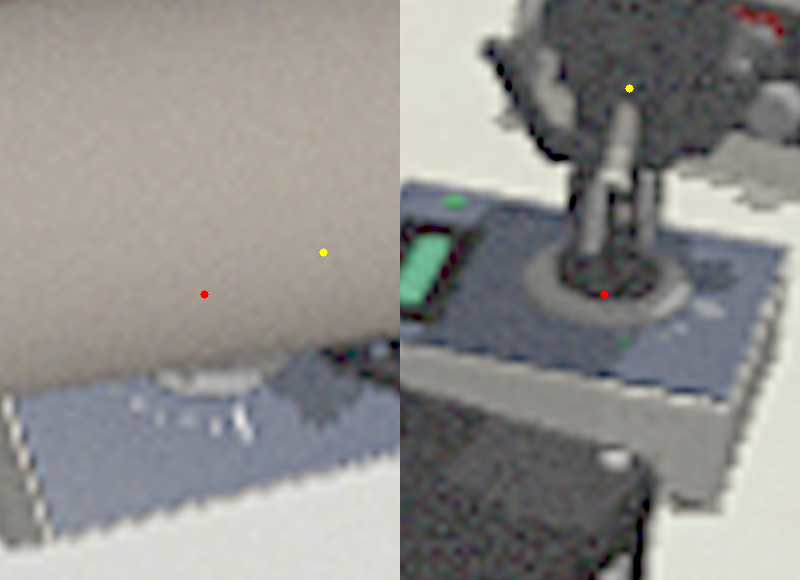

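>>> step_arm:
  increments:
    - [0,0,0,0,0,0,0.3]
    - [0,0,0,0,0,0,0]
    - [0,0,0,0,0,0,0]
    - [0,0,-2,0,0,0,0]
    - [0,0,-5,0,0,0,0]
    - [0,0,-5,0,0,-8,0]
    - [0,0,-3,0,0,-8,0]
    - [0,0,0,0,0,-8,0]
    - [0,0,0,0,0,-8,0]
    - [0,0,0,0,0,-8,0]
    - [0,0,0,0,0,-8,0]
    - [0,0,0,0,0,-8,0]
    - [0,0,0,0,0,-8,0]
    - [0,0,0,0,0,-8,0]
    - [0,0,0,0,0,-8,0]

```text
t: 17.7
eef_pos: [0.4771, -0.3913, 0.2077]
tool_rot: [0.0, 0.855, -0.519, 0.0]
contact_force: [0.3, 0.2, -0.6]
gripper_width: 0.997
```

```bash
python3 d.py .462 .062 .207; python3 look.py k12 .477 -.389 .1
```

```text
t 17.7 [ 0.4771 -0.3913  0.2077] xang -62.55 tilt [ 9.e-04 -2.e-04 -1.e+00]
delta tool cm [-4.092e+01 -1.955e+01  4.000e-02]
[-0.126  0.572  1.039  1.745 -0.54   1.14  -0.012] [ 0.3  0.2 -0.6] [-0.04 -0.01  0.05] 0.9970761274376003
[ 0.47709596 -0.39130585  0.20769003] 0.9970761274376003
```

View pics/k12.png

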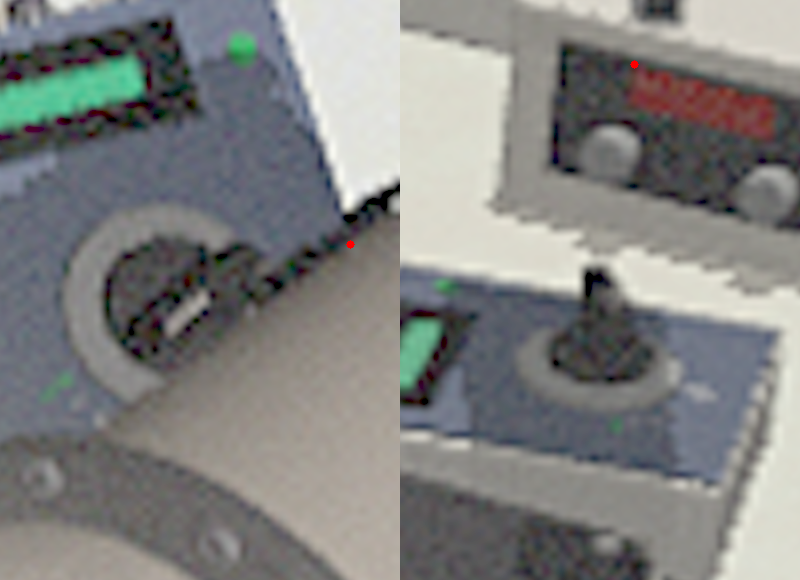

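>>> step_arm:
  increments:
    - [0,0,0,0,0,-7.7,0]
    - [0,0,0,0,0,-7.7,0]
    - [0,0,0,0,0,-7.7,0]
    - [0,0,0,0,0,-7.7,0]
    - [0,0,0,0,0,-7.7,0]
    - [0,0,0,0,0,-7.7,0]
    - [0,0,0,0,0,-7.7,0]
    - [0,0,0,0,0,-7.7,0]
    - [0,-4.5,0,0,0,0,0]
    - [0,-4.5,0,0,0,0,0]
    - [-0.2,-4.5,0,0,0,0,0]
    - [-0.2,-4.5,0,0,0,0,0]
    - [-0.2,-4.5,0,0,0,0,0]
    - [-0.2,-4.5,0,0,0,0,0]
    - [-0.2,-4.5,0,0,0,0,0]
    - [0,-4.5,0,0,0,0,0]
    - [0,-4.5,0,0,0,0,0]
    - [0,-4.5,0,0,0,0,0]
    - [0,0,0,0,0,0,0]
    - [0,0,0,0,0,0,0]

```text
t: 19.8
eef_pos: [0.4772, 0.0597, 0.2064]
tool_rot: [0.0, 1.0, -0.011, -0.0]
contact_force: [0.5, -0.7, -0.1]
gripper_width: 1.002
```

```bash
python3 d.py .462 .062 .207; python3 look.py b1 .4625 .062 .14; python3 - <<'E'
from fit import *
print(r.x)
for n in('bolt','bolt_mark','gap_mouth'):
  for k in(p,s): print(n,[(round(q['score'],2),np.round(q['point'],1).tolist()) for q in bot.pinpoint(k,n)], proj(k,W(r.x,(0,0,{'bolt':125,'bolt_mark':136,'gap_mouth':155}[n]))).round(1))
E
```

```text
t 19.8 [0.4772 0.0597 0.2064] xang -1.3 tilt [-2.e-04  3.e-04 -1.e+00]
delta tool cm [-1.53 -0.2  -0.06]
[-0.849  0.169  0.675  2.039 -0.127  0.975 -0.132] [ 0.5 -0.7 -0.1] [-0.05 -0.02 -0.01] 1.0024614455697218
[0.47721193 0.05965445 0.20643467] 1.0024614455697218
[ 0.46247896  0.06213984 -0.01491938]
bolt [] [321.5 286.9]
bolt [(0.15, [349.3, 314.0])] [360.6 233.3]
bolt_mark [] [321.6 286.4]
bolt_mark [] [360.8 230. ]
gap_mouth [(0.42, [374.3, 261.5])] [321.7 285.6]
gap_mouth [(0.94, [361.3, 226.4])] [361.2 224.4]
```

View pics/b1.png

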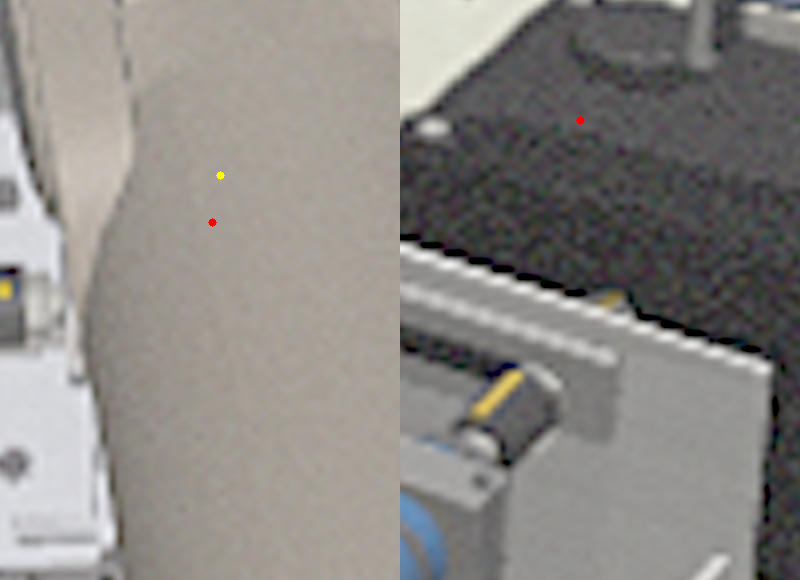

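>>> step_arm:
  increments:
    - [-1.5,0,0,0,0,0,0]
    - [0,0,0,0,0,0,0]
    - [0,0,2,0,0,0,0]
    - [0,0,3,0,0,0,0]
    - [0,0,2,0,0,0,0]
    - [0,0,0,0,0,0,0]
    - [0,0,0,0,0,0,0]

```text
t: 21.0
eef_pos: [0.4628, 0.0594, 0.1365]
tool_rot: [0.0, 1.0, -0.011, -0.0]
contact_force: [0.3, 0.7, 0.7]
gripper_width: 1.0
```

```bash
python3 d.py .462 .0605 .080; python3 look.py b2 .4625 .062 .16
```

```text
t 21.0 [0.4628 0.0594 0.1365] xang -1.26 tilt [-0.e+00  6.e-04 -1.e+00]
delta tool cm [-0.08 -0.12  5.65]
[-0.813  0.255  0.646  2.141 -0.211  0.807 -0.058] [0.3 0.7 0.7] [ 0.02 -0.01  0.02] 1.0004294652448975
[0.46276375 0.05935007 0.13648142] 1.0004294652448975
```

View pics/b2.png

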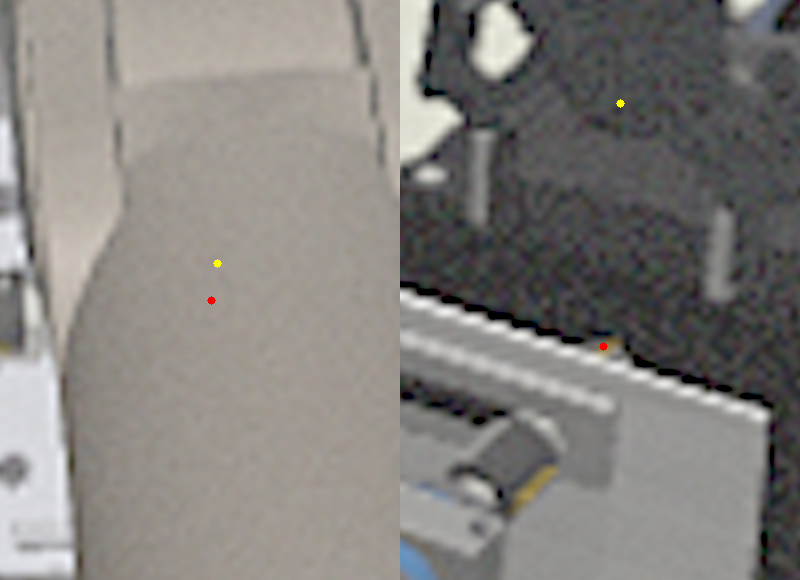

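>>> step_arm:
  increments:
    - [-0.1,-0.1,2,0,0,0,0]
    - [0,0,2,0,0,0,0]
    - [0,0,1,0,0,0,0]
    - [0,0,0.6,0,0,0,0]
    - [0,0,0,0,0,0,0]
    - [0,0,0,0,0,0,0]

```text
t: 21.7
eef_pos: [0.4619, 0.0607, 0.0808]
tool_rot: [-0.0, 1.0, -0.011, 0.001]
contact_force: [-0.8, -0.6, 0.7]
gripper_width: 1.002
```

```bash
python3 d.py .462 .0605 .080; python3 look.py b3 .4625 .062 .14
```

```text
t 21.7 [0.4619 0.0607 0.0808] xang -1.24 tilt [ 1.1e-03 -5.0e-04 -1.0e+00]
delta tool cm [0.01 0.02 0.08]
[-0.752  0.356  0.588  2.185 -0.314  0.679  0.032] [-0.8 -0.6  0.7] [ 0.01 -0.03 -0.04] 1.0015369838278778
[0.4619483  0.06067644 0.08083778] 1.0015369838278778
```

View pics/b3.png

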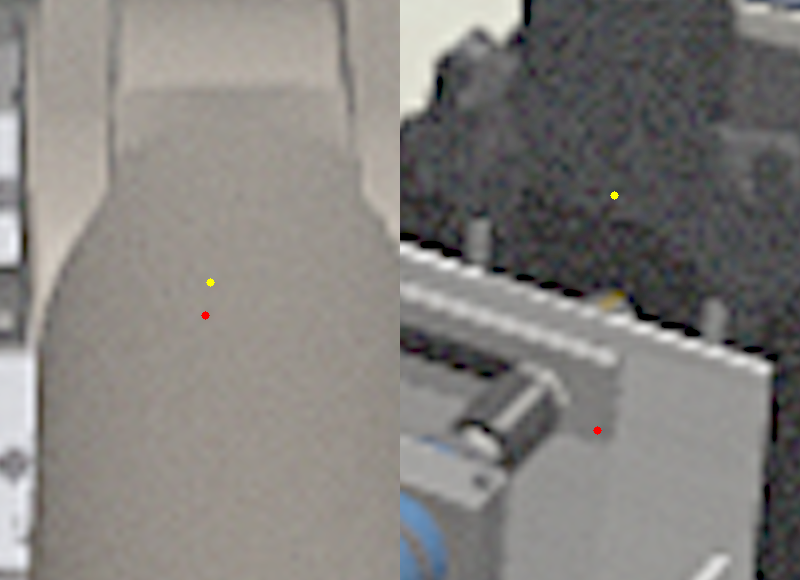

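>>> step_arm:
  increments:
    - [0,0,0,0,0,0,0.4]
    - [0,0,0,0,0,0,0.6]
    - [0,0,0,0,0,0,0.7]
    - [0,0,0,0,0,0,0.8]
    - [0,0,0,0,0,0,0.9]
    - [0,0,0,0,0,0,1]
    - [0,0,0,0,0,0,1]
  squeeze: 60

```text
t: 22.5
eef_pos: [0.4629, 0.0607, 0.0806]
tool_rot: [-0.0, 1.0, -0.011, 0.001]
contact_force: [5.0, -0.1, -1.3]
gripper_width: 0.209
```

```bash
python3 d.py .462 .0605 .080; python3 look.py b4 .4625 .062 .14
```

```text
t 22.5 [0.4629 0.0607 0.0806] xang -1.24 tilt [ 3.e-03 -1.e-04 -1.e+00]
delta tool cm [-0.09  0.02  0.06]
[-0.752  0.357  0.588  2.185 -0.314  0.677  0.032] [ 5.  -0.1 -1.3] [-0.14 -1.15  0.02] 0.20865721523560865
[0.46291727 0.06065393 0.0805958 ] 0.20865721523560865
```

View pics/b4.png

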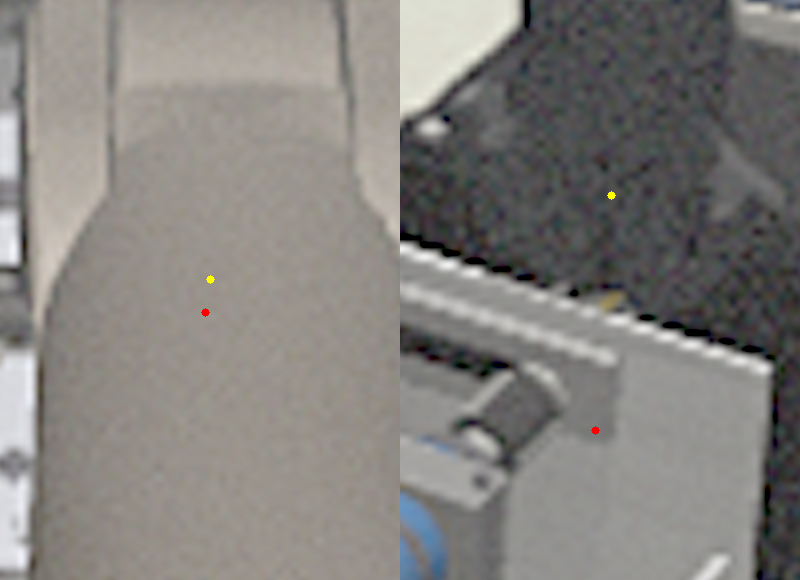

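>>> step_arm:
  increments:
    - [0.1,0,0,0,0,0,1]
    - [0,0,0,0,0,0,1]
    - [0,0,0,0,0,0,1]
    - [0,0,0,0,0,0,1]
    - [0,0,0,0,0,0,1]
    - [0,0,0,0,0,0,1]
    - [0,0,0,0,0,0,1]
    - [0,0,0,0,0,0,1]
    - [0,0,0,0,0,0,1]
    - [0,0,0,0,0,0,1]
  squeeze: 90

```text
t: 23.6
eef_pos: [0.4629, 0.0607, 0.0806]
tool_rot: [-0.0, 1.0, -0.011, 0.0]
contact_force: [2.1, -0.1, 6.0]
gripper_width: 0.2
```

```bash
python3 d.py .462 .0605 .080; python3 look.py b5 .4625 .062 .14
```

```text
t 23.6 [0.4629 0.0607 0.0806] xang -1.24 tilt [ 8.e-04 -5.e-04 -1.e+00]
delta tool cm [-0.09  0.02  0.06]
[-0.75   0.358  0.587  2.183 -0.315  0.68   0.033] [ 2.1 -0.1  6. ] [-0.11 -0.41  0.01] 0.19982344217344025
[0.46285679 0.06066275 0.08062639] 0.19982344217344025
```

View pics/b5.png

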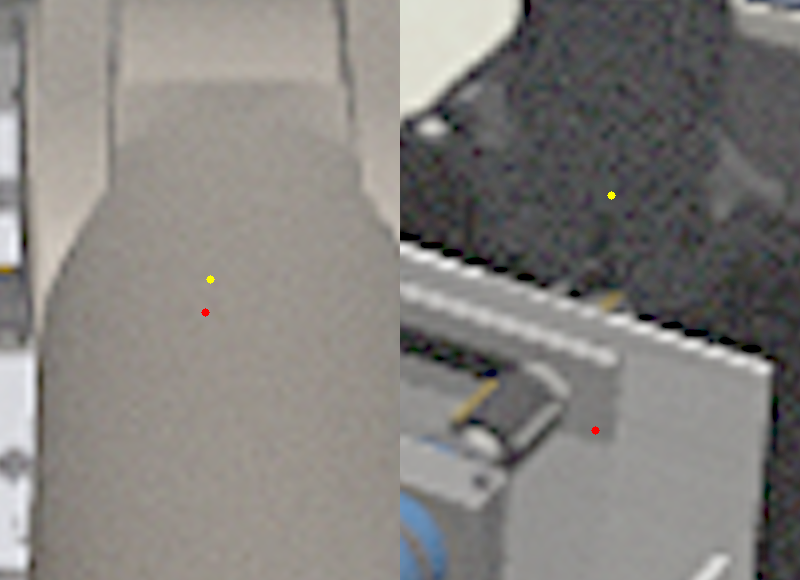

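>>> step_arm:
  increments:
    - [0,0,0,0,0,0,1]
    - [0,0,0,0,0,0,1]
    - [0,0,0,0,0,0,1]
    - [0,0,0,0,0,0,1]
    - [0,0,0,0,0,0,1]
    - [0,0,0,0,0,0,1]
    - [0,0,0,0,0,0,1]
    - [0,0,0,0,0,0,1]
    - [0,0,0,0,0,0,1]
    - [0,0,0,0,0,0,1]
    - [0,0,0,0,0,0,1]
    - [0,0,0,0,0,0,1]
    - [0,0,0,0,0,0,1]
    - [0,0,0,0,0,0,1]
    - [0,0,0,0,0,0,1]
    - [0,0,0,0,0,0,1]
    - [0,0,0,0,0,0,1]
    - [0,0,0,0,0,0,1]
    - [0,0,0,0,0,0,1]
    - [0,0,0,0,0,0,1]

```text
t: 25.7
eef_pos: [0.4629, 0.0607, 0.0806]
tool_rot: [-0.0, 1.0, -0.011, 0.0]
contact_force: [1.1, -0.5, 5.1]
gripper_width: 0.202
```

>>> step_arm:
  increments:
    - [0,0,0,0,0,0,1]
    - [0,0,0,0,0,0,1]
    - [0,0,0,0,0,0,1]
    - [0,0,0,0,0,0,1]
    - [0,0,0,0,0,0,1]
    - [0,0,0,0,0,0,1]
    - [0,0,0,0,0,0,1]
    - [0,0,0,0,0,0,1]
    - [0,0,0,0,0,0,1]
    - [0,0,0,0,0,0,1]
    - [0,0,0,0,0,0,1]
    - [0,0,0,0,0,0,1]
    - [0,0,0,0,0,0,1]
    - [0,0,0,0,0,0,1]
    - [0,0,0,0,0,0,1]
    - [0,0,0,0,0,0,1]
    - [0,0,0,0,0,0,1]
    - [0,0,0,0,0,0,1]
    - [0,0,0,0,0,0,1]
    - [0,0,0,0,0,0,1]

```text
t: 27.7
eef_pos: [0.4629, 0.0607, 0.0806]
tool_rot: [-0.0, 1.0, -0.011, 0.0]
contact_force: [2.5, -0.5, 5.1]
gripper_width: 0.199
```

>>> step_arm:
  increments:
    - [0,0,0,0,0,0,1]
    - [0,0,0,0,0,0,1]
    - [0,0,0,0,0,0,1]
    - [0,0,0,0,0,0,1]
    - [0,0,0,0,0,0,1]
    - [0,0,0,0,0,0,1]
    - [0,0,0,0,0,0,1]
    - [0,0,0,0,0,0,1]
    - [0,0,0,0,0,0,1]
    - [0,0,0,0,0,0,1]
    - [0,0,0,0,0,0,1]
    - [0,0,0,0,0,0,1]
    - [0,0,0,0,0,0,1]
    - [0,0,0,0,0,0,1]
    - [0,0,0,0,0,0,1]
    - [0,0,0,0,0,0,1]
    - [0,0,0,0,0,0,1]
    - [0,0,0,0,0,0,1]
    - [0,0,0,0,0,0,1]
    - [0,0,0,0,0,0,1]

```text
t: 29.7
eef_pos: [0.4629, 0.0607, 0.0806]
tool_rot: [-0.0, 1.0, -0.011, 0.0]
contact_force: [2.5, -0.4, 4.0]
gripper_width: 0.203
```

>>> step_arm:
  increments:
    - [0,0,0,0,0,0,1]
    - [0,0,0,0,0,0,1]
    - [0,0,0,0,0,0,1]
    - [0,0,0,0,0,0,1]
    - [0,0,0,0,0,0,1]
    - [0,0,0,0,0,0,1]
    - [0,0,0,0,0,0,1]
    - [0,0,0,0,0,0,1]
    - [0,0,0,0,0,0,1]
    - [0,0,0,0,0,0,1]
    - [0,0,0,0,0,0,1]
    - [0,0,0,0,0,0,1]
    - [0,0,0,0,0,0,1]
    - [0,0,0,0,0,0,1]
    - [0,0,0,0,0,0,1]
    - [0,0,0,0,0,0,1]
    - [0,0,0,0,0,0,1]
    - [0,0,0,0,0,0,1]
    - [0,0,0,0,0,0,1]
    - [0,0,0,0,0,0,1]

```text
t: 31.7
eef_pos: [0.4629, 0.0606, 0.0806]
tool_rot: [-0.0, 1.0, -0.011, 0.0]
contact_force: [1.7, -0.5, 5.0]
gripper_width: 0.204
```

```bash
python3 d.py .462 .0605 .080; python3 look.py b6 .4625 .062 .14
```

```text
t 31.7 [0.4629 0.0606 0.0806] xang -1.24 tilt [ 8.e-04 -5.e-04 -1.e+00]
delta tool cm [-0.09  0.02  0.06]
[-0.75   0.358  0.587  2.183 -0.315  0.68   0.033] [ 1.7 -0.5  5. ] [-0.12 -0.48 -0.03] 0.2037973925450666
[0.46285327 0.06064325 0.08063022] 0.2037973925450666
```

View pics/b6.png

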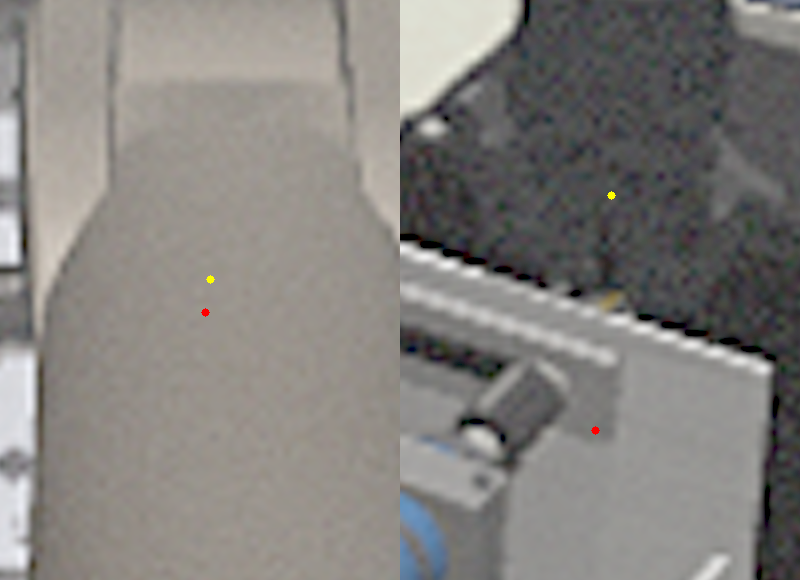

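Still held, nut advancing. I'll wait through the landing.

>>> step_arm:
  increments:
    - [0,0,0,0,0,0,1]
    - [0,0,0,0,0,0,1]
    - [0,0,0,0,0,0,1]
    - [0,0,0,0,0,0,1]
    - [0,0,0,0,0,0,1]
    - [0,0,0,0,0,0,1]
    - [0,0,0,0,0,0,1]
    - [0,0,0,0,0,0,1]
    - [0,0,0,0,0,0,1]
    - [0,0,0,0,0,0,1]
    - [0,0,0,0,0,0,1]
    - [0,0,0,0,0,0,1]
    - [0,0,0,0,0,0,1]
    - [0,0,0,0,0,0,1]
    - [0,0,0,0,0,0,1]
    - [0,0,0,0,0,0,1]
    - [0,0,0,0,0,0,1]
    - [0,0,0,0,0,0,1]
    - [0,0,0,0,0,0,1]
    - [0,0,0,0,0,0,1]

```text
t: 33.8
eef_pos: [0.4629, 0.0607, 0.0806]
tool_rot: [-0.0, 1.0, -0.011, 0.0]
contact_force: [1.0, -0.9, 4.7]
gripper_width: 0.2
```

>>> step_arm:
  increments:
    - [0,0,0,0,0,0,1]
    - [0,0,0,0,0,0,1]
    - [0,0,0,0,0,0,1]
    - [0,0,0,0,0,0,1]
    - [0,0,0,0,0,0,1]
    - [0,0,0,0,0,0,1]
    - [0,0,0,0,0,0,1]
    - [0,0,0,0,0,0,1]
    - [0,0,0,0,0,0,1]
    - [0,0,0,0,0,0,1]
    - [0,0,0,0,0,0,1]
    - [0,0,0,0,0,0,1]
    - [0,0,0,0,0,0,1]
    - [0,0,0,0,0,0,1]
    - [0,0,0,0,0,0,1]
    - [0,0,0,0,0,0,1]
    - [0,0,0,0,0,0,1]
    - [0,0,0,0,0,0,1]
    - [0,0,0,0,0,0,1]
    - [0,0,0,0,0,0,1]

```text
t: 35.8
eef_pos: [0.4629, 0.0607, 0.0806]
tool_rot: [-0.0, 1.0, -0.011, 0.0]
contact_force: [1.5, -0.7, 6.1]
gripper_width: 0.202
```

>>> step_arm:
  increments:
    - [0,0,0,0,0,0,1]
    - [0,0,0,0,0,0,1]
    - [0,0,0,0,0,0,1]
    - [0,0,0,0,0,0,1]
    - [0,0,0,0,0,0,1]
    - [0,0,0,0,0,0,1]
    - [0,0,0,0,0,0,1]
    - [0,0,0,0,0,0,1]
    - [0,0,0,0,0,0,1]
    - [0,0,0,0,0,0,1]
    - [0,0,0,0,0,0,1]
    - [0,0,0,0,0,0,1]
    - [0,0,0,0,0,0,1]
    - [0,0,0,0,0,0,1]
    - [0,0,0,0,0,0,1]

```text
t: 37.3
eef_pos: [0.4628, 0.0606, 0.0806]
tool_rot: [-0.0, 1.0, -0.011, 0.0]
contact_force: [2.3, -0.6, 5.7]
gripper_width: 0.202
```

```bash
python3 d.py .462 .0605 .080; python3 look.py b7 .4625 .062 .14
```

```text
t 37.3 [0.4628 0.0606 0.0806] xang -1.24 tilt [ 8.e-04 -5.e-04 -1.e+00]
delta tool cm [-0.08  0.02  0.06]
[-0.75   0.358  0.587  2.183 -0.315  0.68   0.033] [ 2.3 -0.6  5.7] [-0.05 -0.52 -0.03] 0.2021432151801725
[0.46283971 0.06064426 0.08061593] 0.2021432151801725
```

View pics/b7.png

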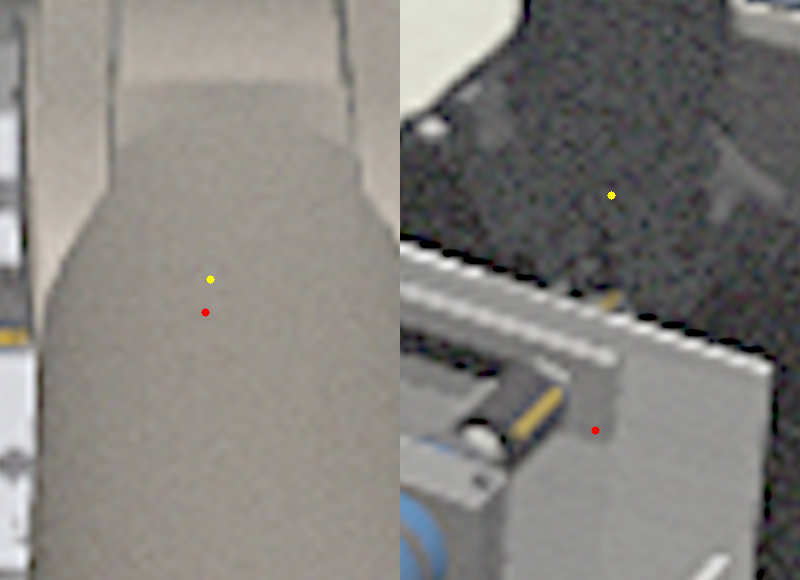

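>>> step_arm:
  increments:
    - [0,0,0,0,0,0,1]
    - [0,0,0,0,0,0,1]
    - [0,0,0,0,0,0,1]
    - [0,0,0,0,0,0,1]
    - [0,0,0,0,0,0,1]
    - [0,0,0,0,0,0,1]

```text
t: 38.0
eef_pos: [0.4629, 0.0606, 0.0806]
tool_rot: [-0.0, 1.0, -0.011, 0.0]
contact_force: [1.3, -1.2, 5.2]
gripper_width: 0.205
```

```bash
python3 d.py .462 .0605 .080; python3 look.py b8 .4625 .062 .14; python3 look.py b9 .477 -.389 .1
```

```text
t 38.0 [0.4629 0.0606 0.0806] xang -1.24 tilt [ 8.e-04 -5.e-04 -1.e+00]
delta tool cm [-0.09  0.02  0.06]
[-0.75   0.358  0.587  2.183 -0.315  0.68   0.033] [ 1.3 -1.2  5.2] [-0.06 -0.48 -0.01] 0.20457006485022697
[0.46285972 0.06063798 0.08062555] 0.20457006485022697
[0.46285663 0.06065187 0.08061966] 0.20114270747638677
```

View pics/b8.png

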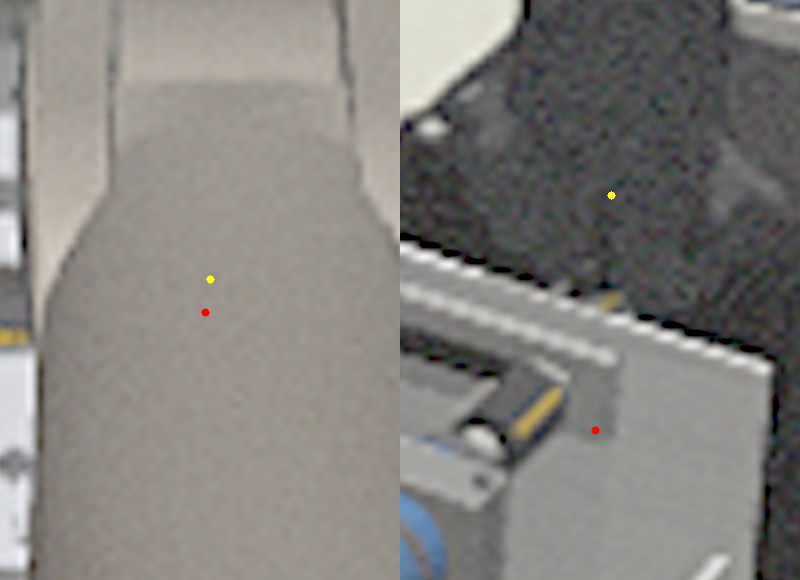

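View pics/b9.png

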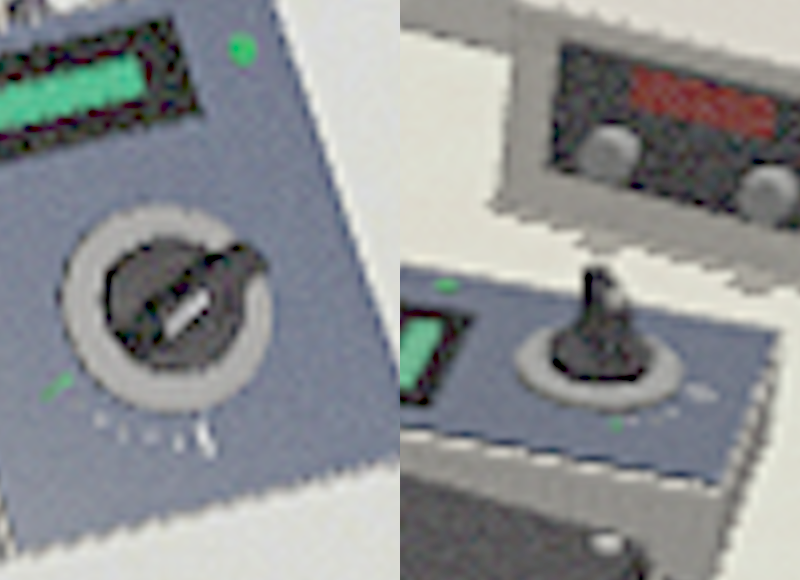

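```bash
python3 -c "
from station import bot
print(bot.hand_in())"
```

```text
the job is handed in; nothing more can be done
None
```

I turned the torque knob about 68° to run, then gripped the hidden bolt head at about 22 s and held it with a 90 N squeeze while the nut landed. I handed the job in at about 38 s; no verdict was reported.

**Last checks**
- The knob's stripe points at the green run tick.
- The nut's stripe sits in the same place at 37.3 s and 38.0 s, so it had stopped.
- The bolt's yellow mark had not visibly moved in the side view.
- The gripper opening stayed at about 0.20 (17 mm) with the arm still; a 19 mm head should read about 0.22, which I put down to the pads giving under the squeeze.
- I did not re-check the loose things on the bench. I felt no unexpected contact on the way.

**What went wrong or disagreed**
- **First knob grip:** it closed on air above the bar.
- **Finger height:** the pictures show the fingertips about 25–29 mm higher than the reported TCP. I worked to that for both the second knob grip and the bolt. If the judge goes by the reported TCP instead, the grasp point would be about 25 mm from the head centre, beyond the 20 mm limit.
- **Bolt tilt:** I could not measure its starting tilt, so I relied on the pads to align to its flats.

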